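File a finish sample plate on the lever arch

ROBOT

A 6-joint arm with a two-finger parallel gripper is mounted at the origin on a cart in front of the work surface, level with it; the furniture and walls round the work are solid. World frame = base frame: x ahead of the robot, y to its left, z up, the work surface at z = 0. Lengths are in m, angles in rad, forces in N, time in s.
With the tool pointing down it reaches from about 0.4 to 0.825 m from the base axis. Payload 7 kg.
Tool frame: the origin (TCP) lies on the centre line of the jaws, within the pads' length; the fingertips stand 22 mm ahead of it and the grasp point (between the pads) lies 3 mm ahead of it; z points along the fingers, y is the direction in which the jaws open and shut (so a half turn about z gives the same grasp; the last joint's range is limited). The gripper opens to 88 mm and grips with 3 to 60 N. Pads are 19 mm wide; open, the fingers measure 130 mm over their backs; the gripper's body (78 mm by 193 mm) begins 47 mm behind the grasp point.
Start: joints at [1.419, 0.359, 0.012, 0, -1.224, -0.288], TCP at [0.287, 0.611, 0.224] pointing down, gripper open.
Joint ranges: [-3.07, 3.07], [-1.43, 2.12], [-1.02, 1.25], [-3.03, 1.67], [-3.05, -0], [-3.03, 3.03]. Speed limits (rad/s): [2.39, 2.39, 3.01, 3.14, 3.14, 3.14].

INTERFACE

Orientations are given as a unit quaternion [w, x, y, z].
In Python, from bench import get_state, capture, job_done gives the robot as it stands. The module is installed in compiled form; this text tells all that it offers.
- The arm moves only by the tool carry_out, never from a script. Its arguments are lists of equal length, an entry for each row: "delta_rot": the turn, a rotation vector about the tool's x, y, z in rad, a list of three; "dp": the shift along the tool's x, y, z in cm, a list of three; "hand": the opening, from 0 (shut) to 1 (fully open). A call has exactly 5 rows; each row is the pose to reach, as a shift and turn from the pose commanded when the call began, along the tool's axes at that moment; what a row does not reach only later rows make up. A row lasts 1/12 s, in which the tool goes at most 41.7 mm and 7.16 degrees, less where a joint would pass 70% of its speed; a pose out of reach is approached as far as the arm can. A call with a gripper value outside its range is refused whole. The fingers move at their own pace and stop on an object; "grip_force" is the grip in N (left out, the last holds). Time passes only in rows, so rows that repeat a pose let the fingers close, or fill a call up. It gives the time, the measured TCP pose, the force and the opening at its end, in the units of the state.
- get_state(): the state, without advancing time (a new reading comes with each control period).
- capture(name): name is "scene" or "top" or "wrist"; returns a dict with "color" (400x640x3 uint8, red, green, blue), "intrinsics" (3x3 intrinsics, pixels), "k1" (the pictures are not rectified: a ray, as slopes to the right and down, at radius r is drawn at 1 + k1 r^2 times it, then the intrinsics apply), "cam_to_world" (4x4, takes a point from camera to world coordinates); the wrist camera has in their place "hand_eye" (4x4, takes a point from camera to tool coordinates, whose origin is the TCP and whose axes are the flange's). Camera axes: x right, y down, z forward; pixel columns grow to the right and rows downward; lengths in m; the calibration is good to about 2 mm. A picture is of the moment at which its call begins: read the wrist's pose just before it. There is no depth.
- job_done(): hands the job in, once; it reports no verdict.
The state is a dict: "clock": time; "q": joint angles; "qvel": joint speeds; "joint_torque": joint torques, N m; "tool_pos": TCP position; "tcp_rot": TCP orientation; "contact_force": force on the tool from outside, world axes, zero at the start; "wrist_torque": the same for the moment, N m; "gripper_width": finger opening in m.
Only numpy, scipy, OpenCV 4.12 (cv2) and the standard library are available. Lean on these libraries where they do the work, as an engineer would, in place of code of your own. Each camera call takes 0.05 s, during which the arm holds its last target.

TASK

Please file the new sample plate: lift the lever of the lever arch file until the arches spring wide open, thread the brass plate over both posts with its finish bar facing up and the free end lying over the plates already filed, and lower it by hand until it lies flat on them. Then press the lever all the way down so that the arches close over the posts, and let go. Feel your way: the mechanism does not sit exactly where it was drawn on the board, so do not force the plate onto the post tips, do not let it drop, do not strain the lever at its stop, and leave the other things on the bench where they are.

Things in the scene. Friction and masses are not known exactly. Their poses are not given: they have to be found in the camera images.
- binder: Short lever arch file without cover, fixed flat on the bench: dark grey board 170 x 130 x 5 mm (x -105 to +65, y -65 to +65 mm) with a steel mechanism. Origin on the bench midway between the drawn posts; x points from the lever side to the side of the filed plates, y along the post line, z up. Posts, filed plates, arches and lever are one unit screwed down through oversize holes.
- post_left (a point): Where the top of the post at binder y = +40 mm is drawn, 50 mm over the bench: a point of the board. The whole mechanism really stands off its drawn place by an unknown shift, fixed for the run, up to 3.5 mm along x and up to 3.5 mm along y, not turned. The posts are upright steel pins 5 mm thick with blunt, slightly tapered tips, 34 mm above the filed plates.
- post_right (a point): The same for the post at binder y = -40 mm, 80 mm from the other; the same shift.
- stack_top (a point): Drawn place, midway between the posts, of the top of the two flat plates already filed, 16 mm over the bench: the new plate comes to lie on it. They reach from x -12 to +58 mm and y -52 to +52 mm of the binder.
- lever_hinge (a point): Middle of the lever's hinge axis as drawn (same shift), at binder x = -30 mm, y = 0, 22 mm over the bench; the axis runs along the binder's y. The lever's black hand grip is a rounded block 32 mm long, 16 mm wide (along y), 12 mm thick, its centre 64 mm from the axis, with a rubber thumb pad on top (7.5 mm over that centre). Lever down, the grip's centre is at binder x = -94 mm, 22 mm over the bench.
- lever (a joint): Lever angle, rad: 0 = down, level, pointing to binder -x, on its hard stop; 1.4 = nearly upright, arches open. Over-centre: about 5 N up at the grip starts it; past 0.2 rad the arch spring drives it up. Going down, the push at the grip square to the lever rises to about 10 N near 0.9 rad and fades to nothing at 0.2 rad, below which it snaps to 0 by itself and stays.
- arches (a joint): Angle of the two arches, rad, moved by the lever: 0 = closed onto the posts, 0.92 = wide open. Each is a 4.4 mm wire at binder y = +40 or -40 mm, hinged at x = -36 mm, 12 mm over the bench; open, it leans back from the posts, its tip at x about -46 mm, 65 mm over the bench.
- sample_plate: The new sample: brass plate 70 x 104 x 4 mm, loose, about 0.3 kg, flat on the bench. Origin on its underside midway between its two holes; it spans x -12 to +58 mm, y -52 to +52 mm, z up. On it stands a bar of four metal finishes, 14 (x) by 44 (y) by 16 mm high, centre at x = +28 mm, from 4 to 20 mm above the underside: grip it there. Filed, its x points along the binder's x.
- hole_left (a point): Centre of the plate's hole at plate y = +40 mm, at the underside. Both holes are round, 6.5 mm wide, and go through.
- hole_right (a point): The same for the hole at plate y = -40 mm.
- powder_jar: white plastic jar with screw cap, 41 mm across, 100 mm tall, loose; leave it alone
- eye_loupe: black eye loupe standing on its small end, 41 mm across, 30 mm tall, loose; leave it alone
- saw_blade_box: small pale carton, 40 x 62 x 17 mm, loose; leave it alone
- parts_box_1: little pale card box, 24 x 50 x 10 mm, loose; leave it alone
- marker: black marker pen, 103 mm long, 11 mm thick, lying loose; leave it alone

How it is judged:
On the way, in this order (a step that is already met when the one before it is completed fails the run):
1. the lever is up and the arches are open (value of joint lever above 1.2 rad), for 0.2 s.
2. the plate is on both posts and lies flat on the filed plates, the lever still up (z of sample_plate in the frame of binder between 0.013 and 0.0185 m and angle between sample_plate's own z axis and vertical below 0.05 rad and horizontal distance between hole_left and post_left below 0.008 m and horizontal distance between hole_right and post_right below 0.008 m and value of joint lever above 0.9 rad), for 0.3 s.
At the end, for the whole second after the job is handed in: The lever is down (under 0.06 rad) with the arches closed, and the sample plate lies flat (within 0.05 rad) on the filed plates, not more than 2.5 mm above them, both its holes over the posts, at rest (z of sample_plate in the frame of binder between 0.013 and 0.0185 m and angle between sample_plate's own z axis and vertical below 0.05 rad and horizontal distance between hole_left and post_left below 0.008 m and horizontal distance between hole_right and post_right below 0.008 m and value of joint lever below 0.06 rad and linear speed of sample_plate below 0.02 m/s); the robot touches nothing.
It fails at once if the plate pressed or dropped on the file with more than 30 N (contact force between sample_plate and binder above 30 N).
It fails at once if the lever pressed down with more than 30 N on the rubber thumb pad of its grip (contact force between the fingers and lever_thumb_pad above 30 N).
It fails at once if a bystander was moved more than 30 mm (distance of any of powder_jar, eye_loupe, saw_blade_box, parts_box_1, marker from where it was at the start of the episode above 0.03 m).
It also fails if it takes over 67 s, if anything falls off the work surface, if the arm or the gripper's body presses on something with over 40 N, if the wrist force passes 120 N, or if a joint passes its speed limit or range.

## Working session

There is one attempt and no reset: what is moved stays moved. The work goes in short steps, Python scripts to look and compute and a tool call to move; the robot and the scene stay as the last step left them, time stands still between calls to the robot, and variables do not carry over. Pictures are saved under pics/ and viewed, and the job is handed in when it is done.

Besides the shell and the picture viewer there is one more tool, called after "Request:" as a command line: name --argument value ..., lists and objects as JSON in quotes. carry_out: Moves the arm, as the interface text tells. Its arguments: {"type":"object","properties":{"delta_rot":{"type":"array","items":{"type":"array","items":{"type":"number"}}},"dp":{"type":"array","items":{"type":"array","items":{"type":"number"}}},"hand":{"type":"array","items":{"type":"number"}},"grip_force":{"type":"number"}},"required":["delta_rot","dp","hand"]}

```bash
mkdir -p pics; cat > h.py <<'E'
import numpy as np, cv2
from bench import get_state, capture, job_done
from scipy.spatial.transform import Rotation as R
def T_tool(s):
    T=np.eye(4); q=s['tcp_rot']; T[:3,:3]=R.from_quat([q[1],q[2],q[3],q[0]]).as_matrix(); T[:3,3]=s['tool_pos']; return T
def shot(name,save):
    s=get_state(); c=capture(name)
    cv2.imwrite('pics/'+save+'.png',c['color'][:,:,::-1])
    T=np.array(c['cam_to_world']) if 'cam_to_world' in c else T_tool(s)@np.array(c['hand_eye'])
    np.savez('pics/'+save+'.npz',color=c['color'],K=c['intrinsics'],k1=c['k1'],T=T)
    return c['color'],np.array(c['intrinsics']),c['k1'],T
def load(save):
    d=np.load('pics/'+save+'.npz'); return d['color'],d['K'],float(d['k1']),d['T']
def ray(px,K,k1,T):
    p=cv2.undistortPoints(np.array([[px]],float),K,np.array([k1,0,0,0.]),None)[0,0] 
    d=T[:3,:3]@np.array([p[0],p[1],1]); return T[:3,3],d/np.linalg.norm(d)
def onplane(px,z,cam):
    o,d=ray(px,*cam[1:]); return o+d*(z-o[2])/d[2]
def proj(P,cam):
    K,k1,T=cam[1:]; q=np.linalg.inv(T)@np.append(P,1); a=q[:2]/q[2]; a=a*(1+k1*(a@a)); return K[:2,:2]@a+K[:2,2]
def tri(pxs,cams):
    A=np.zeros((3,3));b=np.zeros(3)
    for p,c in zip(pxs,cams):
        o,d=ray(p,*c[1:]); M=np.eye(3)-np.outer(d,d); A+=M;b+=M@o
    x=np.linalg.solve(A,b); return x
E
python3 - <<'E'
from h import *
s=get_state()
for k,v in s.items(): print(k,np.round(v,4))
for n in ['scene','top','wrist']:
    c=shot(n,n+'0'); print(n,np.round(c[1],1).tolist(),c[2]);print(np.round(c[3],3))
E
```

```text
clock 0.0
q [ 1.4191e+00  3.5940e-01  1.1100e-02 -4.0000e-04 -1.2241e+00 -2.8810e-01]
qvel [ 0.001   0.0006  0.0006 -0.     -0.0009 -0.0005]
joint_torque [ 1.20000e-03 -5.82715e+01  2.93046e+01  6.99670e+00  7.00000e-03
 -2.00000e-04]
tool_pos [0.2872 0.6103 0.2232]
tcp_rot [ 8.000e-04  9.759e-01 -2.182e-01 -1.000e-04]
contact_force [ 0.0031  0.3327 -0.6974]
wrist_torque [-0.0165 -0.0161 -0.0396]
gripper_width 0.0876
scene [[435.7, 0.0, 317.7], [0.0, 435.7, 201.1], [0.0, 0.0, 1.0]] -0.00994187723478864
[[ 0.642 -0.451  0.621  0.053]
 [-0.767 -0.356  0.534 -0.556]
 [-0.02  -0.819 -0.574  0.557]
 [ 0.     0.     0.     1.   ]]
top [[412.3, 0.0, 316.6], [0.0, 412.3, 199.7], [0.0, 0.0, 1.0]] -0.09940219069629244
[[ 0.024 -0.998  0.052  0.524]
 [-1.    -0.023  0.019 -0.103]
 [-0.018 -0.052 -0.998  0.923]
 [ 0.     0.     0.     1.   ]]
wrist [[298.9, 0.0, 325.8], [0.0, 298.9, 203.9], [0.0, 0.0, 1.0]] -0.05057334404936171
[[-0.425 -0.873 -0.238  0.351]
 [-0.905  0.41   0.111  0.581]
 [ 0.001  0.262 -0.965  0.385]
 [ 0.     0.     0.     1.   ]]
```

View pics/scene0.png

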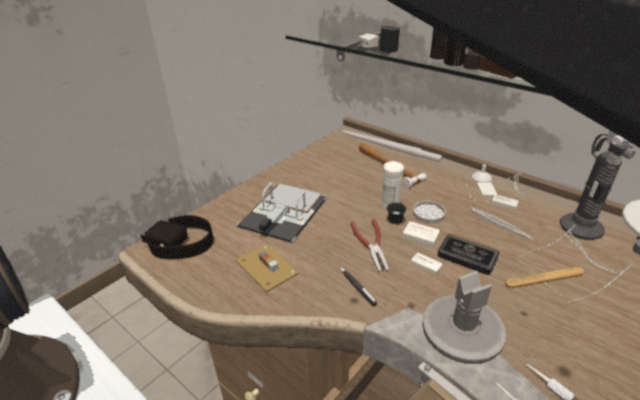

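View pics/top0.png

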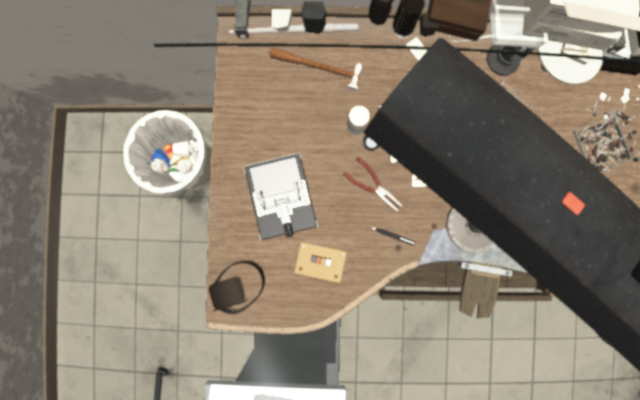

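View pics/wrist0.png

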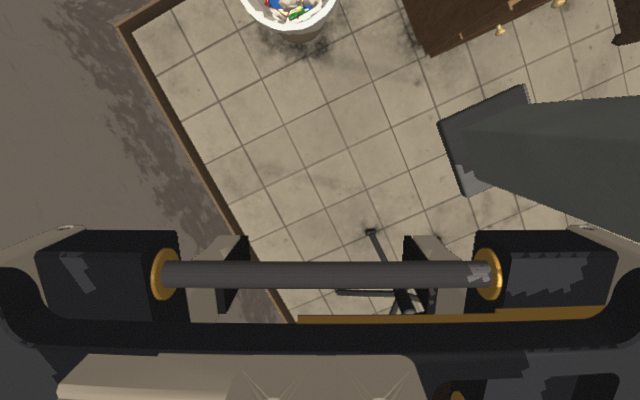

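```bash
python3 - <<'E'
from h import *
a=load('top0')[0]; b=load('scene0')[0]
cv2.imwrite('pics/topz.png',cv2.resize(a[145:295,230:380],(600,600),interpolation=cv2.INTER_CUBIC)[:,:,::-1])
cv2.imwrite('pics/scz.png',cv2.resize(b[170:300,220:350],(600,600),interpolation=cv2.INTER_CUBIC)[:,:,::-1])
t=load('top0');s=load('scene0')
for p in [(370,130),(440,40)]: 
  x=tri([p,(385,8)],[t,s]); print(x,proj(x,t),proj(x,s))
E
```

```text
[ 0.64746746 -0.16939079  0.41451042] [379.61340918 123.44163317] [375.48374556  10.15056565]
[ 0.71206639 -0.1987881   0.43382929] [406.11832655  68.55810052] [415.51076145  -8.25149392]
```

View pics/topz.png

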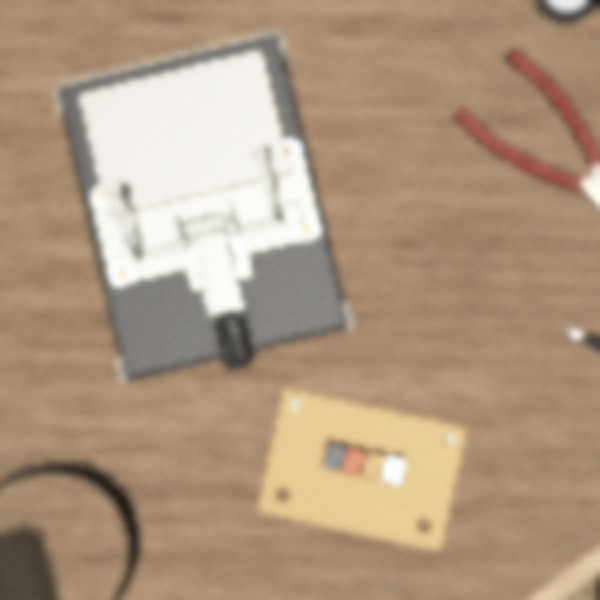

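View pics/scz.png

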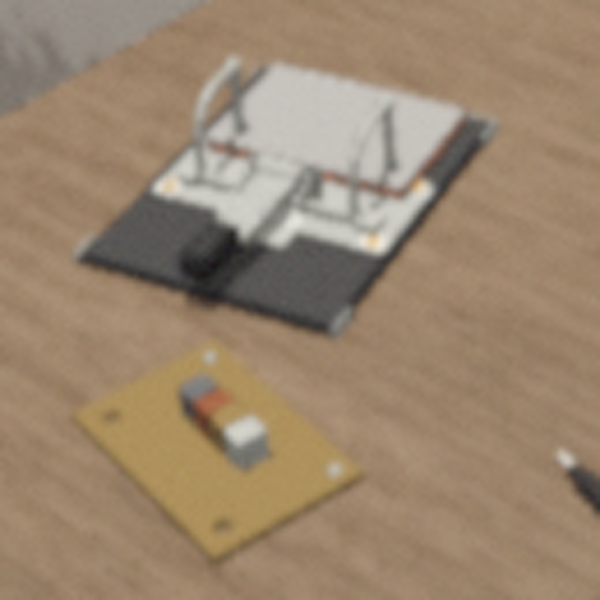

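```bash
python3 - <<'E'
from h import *
t=load('top0')
f=lambda p:((p[0]+.5)/4-.5+230,(p[1]+.5)/4-.5+145)
for n,p,z in [('bA',(60,90),.005),('bB',(283,37),.005),('bC',(350,325),.005),('bD',(124,378),.005),('hL',(283,495),.003),('hR',(424,525),.003),('bar',(365,461),.018),('p1',(285,388),.004),('p2',(465,430),.004),('p3',(440,549),.004),('p4',(260,511),.004)]:
    print(n,np.round(onplane(f(p),z,t),4))
E
```

```text
bA [0.6412 0.0788 0.005 ]
bB [ 0.6737 -0.0462  0.005 ]
bC [ 0.5132 -0.0876  0.005 ]
bD [0.4806 0.0376 0.005 ]
hL [ 0.4179 -0.0526  0.003 ]
hR [ 0.4033 -0.1312  0.003 ]
bar [ 0.4394 -0.0978  0.018 ]
p1 [ 0.4774 -0.0523  0.004 ]
p2 [ 0.4565 -0.1527  0.004 ]
p3 [ 0.3904 -0.1404  0.004 ]
p4 [ 0.4088 -0.0401  0.004 ]
```

```bash
cat > plan.py <<'E'
from h import *
import json,sys
def down(yaw): # tool z down, tool x at yaw
    c,s=np.cos(yaw),np.sin(yaw); return np.array([[c,s,0],[s,-c,0],[0,0,-1.]])
def pose(p,yaw):
    T=np.eye(4);T[:3,:3]=down(np.deg2rad(yaw));T[:3,3]=p;return T
def plan(wps,start=None,vmax=40,rmax=0.12,hand=None):
    """wps: list of (T, maxstep_mm). prints calls"""
    T=T_tool(get_state()) if start is None else start
    rows=[];cur=T
    for W,v in wps:
        d=np.linalg.norm(W[:3,3]-cur[:3,3])*1000; rv=R.from_matrix(cur[:3,:3].T@W[:3,:3]).as_rotvec(); n=int(max(1,np.ceil(d/v-1e-6),np.ceil(np.linalg.norm(rv)/rmax-1e-6)))
        for i in range(1,n+1):
            M=np.eye(4);M[:3,3]=cur[:3,3]+(W[:3,3]-cur[:3,3])*i/n;M[:3,:3]=cur[:3,:3]@R.from_rotvec(rv*i/n).as_matrix();rows.append(M)
        cur=W
    while len(rows)%5: rows.append(rows[-1])
    b=T
    for k in range(0,len(rows),5):
        dp=[];dr=[]
        for M in rows[k:k+5]:
            X=np.linalg.inv(b)@M; dp.append(np.round(X[:3,3]*100,2).tolist()); dr.append(np.round(R.from_matrix(X[:3,:3]).as_rotvec(),3).tolist())
        print('dp',json.dumps(dp),'\nrot',json.dumps(dr))
        X=np.eye(4);X[:3,:3]=R.from_rotvec(dr[-1]).as_matrix();X[:3,3]=np.array(dp[-1])/100; b=b@X
    return b
def B(x,y,z,o=(0.5966,0.0006),yaw=14.4):
    c,s=np.cos(np.deg2rad(yaw)),np.sin(np.deg2rad(yaw)); return np.array([o[0]+c*x-s*y,o[1]+s*x+c*y,z])
E
python3 - <<'E'
from plan import *
plan([(pose(B(.04,0,.2),194.4),40)])
E
```

```text
dp [[2.72, 1.88, 0.11], [5.43, 3.76, 0.23], [8.15, 5.64, 0.34], [10.86, 7.51, 0.46], [13.58, 9.39, 0.57]] 
rot [[0.0, -0.0, 0.117], [0.0, -0.0, 0.233], [0.0, -0.0, 0.35], [0.0, -0.0, 0.467], [0.0, -0.0, 0.583]]
dp [[3.3, 0.08, 0.12], [6.61, 0.15, 0.23], [9.91, 0.22, 0.35], [13.21, 0.29, 0.46], [16.51, 0.37, 0.57]] 
rot [[-0.0, -0.0, 0.117], [-0.0, -0.0, 0.234], [-0.0, -0.001, 0.35], [-0.0, -0.001, 0.467], [-0.0, -0.001, 0.584]]
dp [[2.79, -1.76, 0.12], [5.59, -3.52, 0.23], [8.38, -5.28, 0.34], [11.18, -7.04, 0.45], [13.97, -8.8, 0.56]] 
rot [[0.0, 0.0, 0.117], [0.0, 0.0, 0.233], [0.0, 0.0, 0.35], [0.0, -0.0, 0.467], [0.0, -0.0, 0.583]]
dp [[1.37, -3.01, 0.11], [2.73, -6.02, 0.22], [4.1, -9.02, 0.33], [5.46, -12.03, 0.45], [6.83, -15.04, 0.56]] 
rot [[0.0, -0.0, 0.117], [0.0, -0.0, 0.234], [0.0, -0.0, 0.35], [0.0, -0.0, 0.467], [0.0, -0.001, 0.584]]
dp [[-0.52, -3.26, 0.11], [-0.52, -3.26, 0.11], [-0.52, -3.26, 0.11], [-0.52, -3.26, 0.11], [-0.52, -3.26, 0.11]] 
rot [[0.0, 0.0, 0.116], [0.0, 0.0, 0.116], [0.0, 0.0, 0.116], [0.0, 0.0, 0.116], [0.0, 0.0, 0.116]]
```

Request:
carry_out --dp '[[2.7, 1.9, 0.1], [5.4, 3.8, 0.2], [8.1, 5.6, 0.3], [10.9, 7.5, 0.4], [13.6, 9.4, 0.6]]' --delta_rot '[[0, 0, 0.117], [0, 0, 0.233], [0, 0, 0.35], [0, 0, 0.467], [0, 0, 0.583]]' --hand '[1, 1, 1, 1, 1]'

```text
clock: 0.57
tool_pos: [0.3709, 0.4663, 0.218]
tcp_rot: [0.0, 0.871, -0.492, 0.0]
contact_force: [0.9, 0.6, -0.0]
gripper_width: 0.0876
```

Request:
carry_out --dp '[[3.3, 0.1, 0.1], [6.6, 0.2, 0.2], [9.9, 0.2, 0.3], [13.2, 0.3, 0.4], [16.5, 0.4, 0.6]]' --delta_rot '[[0, 0, 0.117], [0, 0, 0.233], [0, 0, 0.35], [0, 0, 0.467], [0, 0, 0.583]]' --hand '[0.6, 0.6, 0.6, 0.6, 0.6]'

```text
clock: 0.98
tool_pos: [0.4535, 0.3234, 0.2122]
tcp_rot: [0.0, -0.693, 0.721, 0.0]
contact_force: [1.1, 1.0, -0.6]
gripper_width: 0.0597
```

Request:
carry_out --dp '[[2.8, -1.8, 0.1], [5.6, -3.5, 0.2], [8.4, -5.3, 0.3], [11.2, -7.0, 0.4], [14.0, -8.8, 0.6]]' --delta_rot '[[0, 0, 0.117], [0, 0, 0.233], [0, 0, 0.35], [0, 0, 0.467], [0, 0, 0.583]]' --hand '[0.6, 0.6, 0.6, 0.6, 0.6]'

```text
clock: 1.4
tool_pos: [0.5364, 0.1803, 0.2062]
tcp_rot: [0.0, -0.456, 0.89, 0.0]
contact_force: [0.8, 1.0, 0.2]
gripper_width: 0.0526
```

Request:
carry_out --dp '[[1.4, -3.0, 0.1], [2.7, -6.0, 0.2], [4.1, -9.0, 0.3], [5.5, -12.0, 0.5], [6.8, -15.0, 0.6]]' --delta_rot '[[0, 0, 0.117], [0, 0, 0.233], [0, 0, 0.35], [0, 0, 0.467], [0, 0, 0.583]]' --hand '[0.6, 0.6, 0.6, 0.6, 0.6]'

```text
clock: 1.82
tool_pos: [0.6192, 0.0379, 0.1998]
tcp_rot: [-0.0, -0.181, 0.983, 0.0]
contact_force: [1.0, 0.7, -0.5]
gripper_width: 0.0525
```

Request:
carry_out --dp '[[-0.5, -3.2, 0.1], [-0.5, -3.2, 0.1], [-0.5, -3.2, 0.1], [-0.5, -3.2, 0.1], [-0.5, -3.2, 0.1]]' --delta_rot '[[0, 0, 0.116], [0, 0, 0.116], [0, 0, 0.116], [0, 0, 0.116], [0, 0, 0.116]]' --hand '[0.6, 0.6, 0.6, 0.6, 0.6]'

```text
clock: 2.23
tool_pos: [0.6347, 0.0122, 0.1991]
tcp_rot: [-0.0, -0.127, 0.992, 0.0]
contact_force: [0.0, -1.3, -0.4]
gripper_width: 0.0527
```

```bash
python3 - <<'E'
from h import *
print(np.round(get_state()['q'],3))
shot('wrist','w1')
E
```

```text
[ 0.326  0.31  -0.118 -0.    -1.144 -1.641]
```

View pics/w1.png

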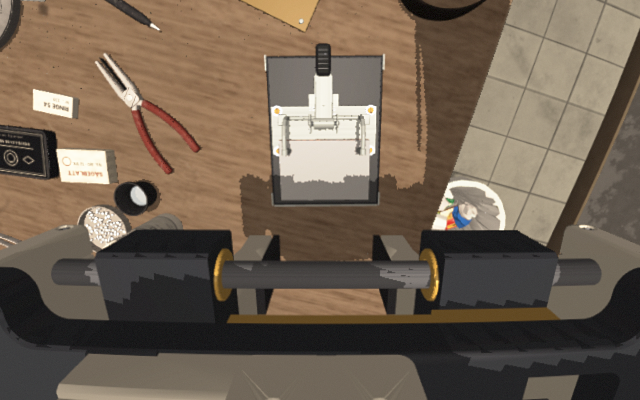

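```bash
python3 - <<'E'
from h import *
a=load('w1')[0]
cv2.imwrite('pics/w1z.png',cv2.resize(a[30:220,250:400],(632,800),interpolation=cv2.INTER_CUBIC)[:,:,::-1][:600])
E
```

```text
(no output)
```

View pics/w1z.png

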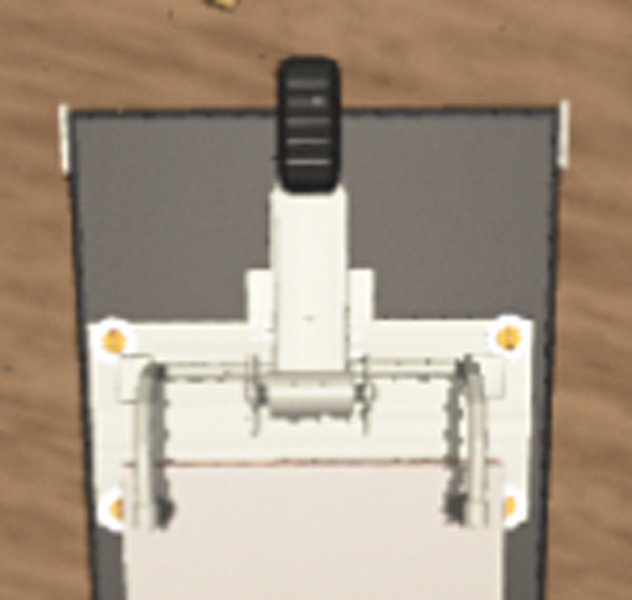

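```bash
python3 - <<'E'
from plan import *
w=load('w1')
f=lambda p:((p[0]+.5)/4.213-.5+250,(p[1]+.5)/4.213-.5+30)
P={}
for n,p,z in [('bD_right',(557,112),.005),('bC_left',(74,112),.005),('grip',(309,124),.028),('stackL',(124,464),.016),('stackR',(503,464),.016)]:
    P[n]=onplane(f(p),z,w); print(n,np.round(P[n],4))
d=P['stackR']-P['stackL']; print('yaw from stack', np.rad2deg(np.arctan2(d[1],d[0]))-90, np.linalg.norm(d))
d=P['bD_right']-P['bC_left']; print('board', np.rad2deg(np.arctan2(d[1],d[0]))-90, np.linalg.norm(d))
yaw=np.deg2rad(14.5); ex=np.array([np.cos(yaw),np.sin(yaw),0]);ey=np.array([-ex[1],ex[0],0])
print('origin drawn',(P['bD_right']+P['bC_left'])/2+.105*ex)
print('mech from stack',(P['stackR']+P['stackL'])/2+.012*ex)
print('mech from grip',P['grip']+.094*ex)
E
```

```text
bD_right [0.4812 0.0366 0.005 ]
bC_left [ 0.5132 -0.0854  0.005 ]
grip [ 0.5049 -0.0239  0.028 ]
stackL [ 0.5975 -0.0514  0.016 ]
stackR [0.5716 0.0472 0.016 ]
yaw from stack 14.68427598292125 0.10184767201363996
board 14.68341190638472 0.12615079054534337
origin drawn [0.59882666 0.00188124 0.005     ]
mech from stack [0.59616869 0.00090517 0.016     ]
mech from grip [ 5.95955067e-01 -3.83484797e-04  2.80000000e-02]
```

```bash
python3 - <<'E'
from plan import *
plan([(pose([.505,-.024,.09],194.6),36),(pose([.505,-.024,.031],194.6),20)])
E
```

```text
dp [[2.7, -0.05, 2.19], [5.39, -0.1, 4.37], [8.09, -0.15, 6.56], [10.78, -0.2, 8.75], [13.48, -0.24, 10.93]] 
rot [[0.0, 0.0, 0.0], [0.0, 0.0, 0.0], [0.0, 0.0, 0.001], [0.0, 0.0, 0.001], [0.0, 0.0, 0.001]]
dp [[-0.0, -0.0, 1.97], [-0.0, -0.01, 3.93], [-0.0, -0.01, 5.9], [-0.0, -0.01, 5.9], [-0.0, -0.01, 5.9]] 
rot [[0.0, 0.0, -0.0], [0.0, 0.0, -0.0], [0.0, 0.0, -0.0], [0.0, 0.0, -0.0], [0.0, 0.0, -0.0]]
```

Request:
carry_out --dp '[[2.7, 0, 2.2], [5.4, -0.1, 4.4], [8.1, -0.1, 6.6], [10.8, -0.2, 8.7], [13.5, -0.2, 10.9]]' --delta_rot '[[0, 0, 0], [0, 0, 0], [0, 0, 0], [0, 0, 0], [0, 0, 0]]' --hand '[0.6, 0.6, 0.6, 0.6, 0.6]'

```text
clock: 2.7
tool_pos: [0.5036, -0.0238, 0.0899]
tcp_rot: [0.001, -0.128, 0.992, 0.0]
contact_force: [0.5, 0.9, -0.5]
gripper_width: 0.0524
```

Request:
carry_out --dp '[[0, 0, 1.0], [0, 0, 2.0], [0, 0, 2.5], [0, 0, 2.5], [0, 0, 2.5]]' --delta_rot '[[0, 0, 0], [0, 0, 0], [0, 0, 0], [0, 0, 0], [0, 0, 0]]' --hand '[0.6, 0.6, 0.6, 0.6, 0.6]'

```text
clock: 3.12
tool_pos: [0.506, -0.0237, 0.0654]
tcp_rot: [0.0, -0.127, 0.992, -0.0]
contact_force: [0.9, -0.2, -0.9]
gripper_width: 0.0525
```

```bash
python3 - <<'E'
from h import *
shot('wrist','w2'); shot('scene','s2')
print(get_state()['tool_pos'])
E
```

```text
[ 0.5059791  -0.02390531  0.06572071]
```

View pics/w2.png

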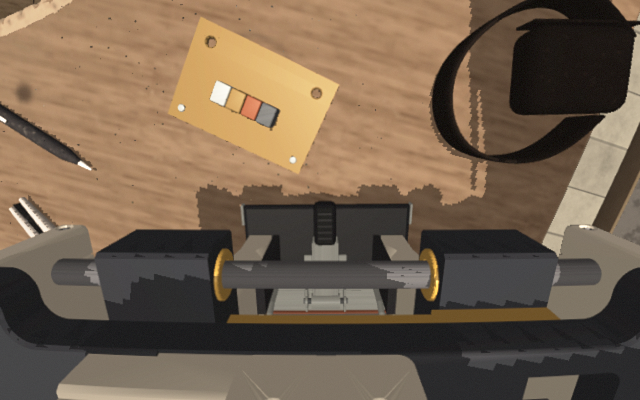

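View pics/s2.png

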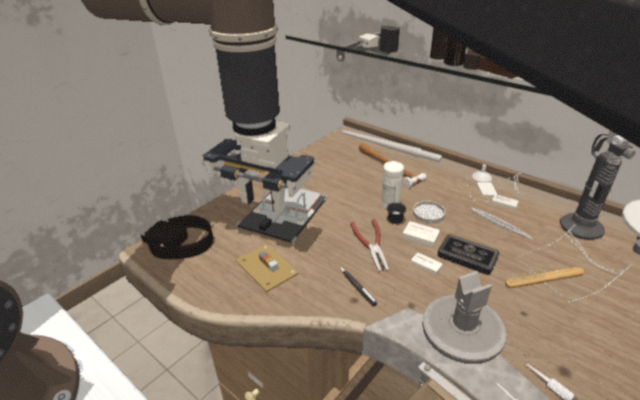

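```bash
python3 - <<'E'
from plan import *
w=load('w2')
print('grip',onplane((324,224),.028,w), 'front edge',onplane((324,203),.022,w))
T=T_tool(get_state())
g=T[:3,3].copy(); g[2]=.028; print('TCPbelow px',proj(g,w))
a=w[0]; z=cv2.resize(a[0:190,150:350],(800,760),interpolation=cv2.INTER_CUBIC)[:600]
cv2.imwrite('pics/w2z.png',z[:,:,::-1])
E
```

```text
grip [ 0.50415065 -0.02461568  0.028     ] front edge [ 0.49094523 -0.02808244  0.022     ]
TCPbelow px [324.32377942 226.61987075]
```

View pics/w2z.png

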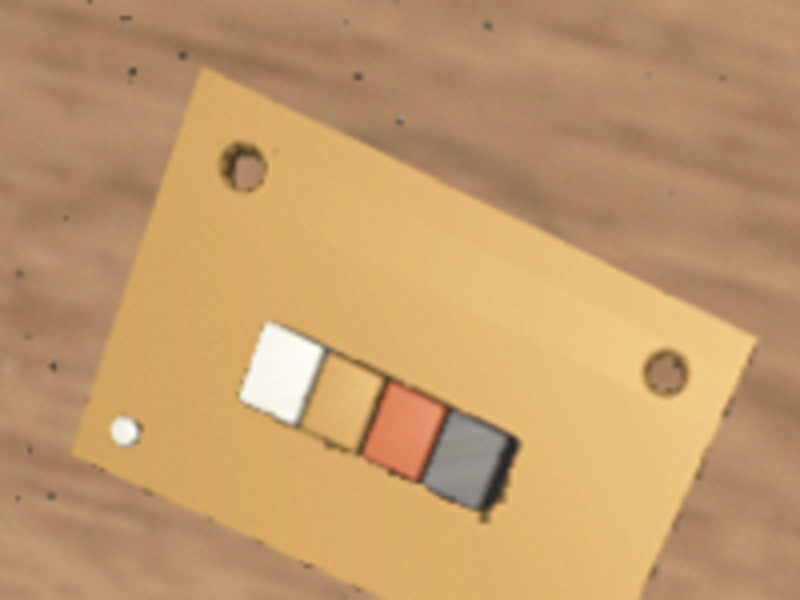

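Request:
carry_out --dp '[[0, 0, 1.2], [0, 0, 2.4], [0, 0, 3.5], [0, 0, 3.5], [0, 0, 3.5]]' --delta_rot '[[0, 0, 0], [0, 0, 0], [0, 0, 0], [0, 0, 0], [0, 0, 0]]' --hand '[0.6, 0.6, 0.6, 0.4, 0.3]'

```text
clock: 3.63
tool_pos: [0.5051, -0.0244, 0.0303]
tcp_rot: [-0.0, -0.127, 0.992, -0.0]
contact_force: [0.1, 0.8, 0.1]
gripper_width: 0.0442
```

Request:
carry_out --dp '[[0, 0, 0], [0, 0, 0], [0, 0, 0], [0, 0, 0], [0, 0, 0]]' --delta_rot '[[0, 0, 0], [0, 0, 0], [0, 0, 0], [0, 0, 0], [0, 0, 0]]' --hand '[0.1, 0.1, 0.1, 0.1, 0.1]' --grip_force 12

```text
clock: 4.05
tool_pos: [0.5052, -0.0242, 0.0306]
tcp_rot: [0.0, -0.127, 0.992, 0.0]
contact_force: [-0.4, -0.1, 0.4]
gripper_width: 0.0122
```

```bash
python3 - <<'E'
from plan import *
s=get_state(); T=T_tool(s); print(s['tool_pos'],s['contact_force'],s['gripper_width'])
w=load('w2')
f=lambda p:((p[0]+.5)/4-.5+150,(p[1]+.5)/4-.5)
hr=onplane(f((244,167)),.004,w);hl=onplane(f((666,373)),.004,w);bar=onplane(f((378,416)),.020,w)
d=hl-hr;y=np.rad2deg(np.arctan2(d[1],d[0]))-90
print('plate',hr,hl,np.linalg.norm(d),y,'bar',bar,'pred bar',(hr+hl)/2+.028*np.array([np.cos(np.deg2rad(y)),np.sin(np.deg2rad(y)),0]))
# lever arc, in tool coords (x_tool=-binder x)
r=.064
for a in np.arange(0,1.41,.1): print(round(a,2),np.round([-(r-r*np.cos(a))*100,-r*np.sin(a)*100],2))
E
```

```text
[ 0.50519713 -0.02424702  0.03058991] [-0.38792643 -0.09807754  0.41624822] 0.012191168590518355
plate [ 0.40413196 -0.13117938  0.004     ] [ 0.41917157 -0.0525881   0.004     ] 0.08001736737487931 -10.833426761785915 bar [ 0.43885469 -0.09630676  0.02      ] pred bar [ 0.43915274 -0.09714646  0.004     ]
0.0 [-0. -0.]
0.1 [-0.03 -0.64]
0.2 [-0.13 -1.27]
0.3 [-0.29 -1.89]
0.4 [-0.51 -2.49]
0.5 [-0.78 -3.07]
0.6 [-1.12 -3.61]
0.7 [-1.51 -4.12]
0.8 [-1.94 -4.59]
0.9 [-2.42 -5.01]
1.0 [-2.94 -5.39]
1.1 [-3.5 -5.7]
1.2 [-4.08 -5.97]
1.3 [-4.69 -6.17]
1.4 [-5.31 -6.31]
```

Request:
carry_out --dp '[[0, 0, 0], [0, 0, 0], [0, 0, 0], [0, 0, 0], [0, 0, 0]]' --delta_rot '[[0, 0, 0], [0, 0, 0], [0, 0, 0], [0, 0, 0], [0, 0, 0]]' --hand '[0.0, 0.0, 0.0, 0.0, 0.0]'

```text
clock: 4.47
tool_pos: [0.5049, -0.0243, 0.0301]
tcp_rot: [-0.0, -0.127, 0.992, -0.0]
contact_force: [0.2, -0.3, 0.9]
gripper_width: 0.0003
```

```bash
python3 - <<'E'
from h import *
shot('wrist','w3')
a=load('w3')[0]
cv2.imwrite('pics/w3z.png',cv2.resize(a[150:330,200:440],(800,600),interpolation=cv2.INTER_CUBIC)[:,:,::-1])
E
```

```text
(no output)
```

View pics/w3z.png

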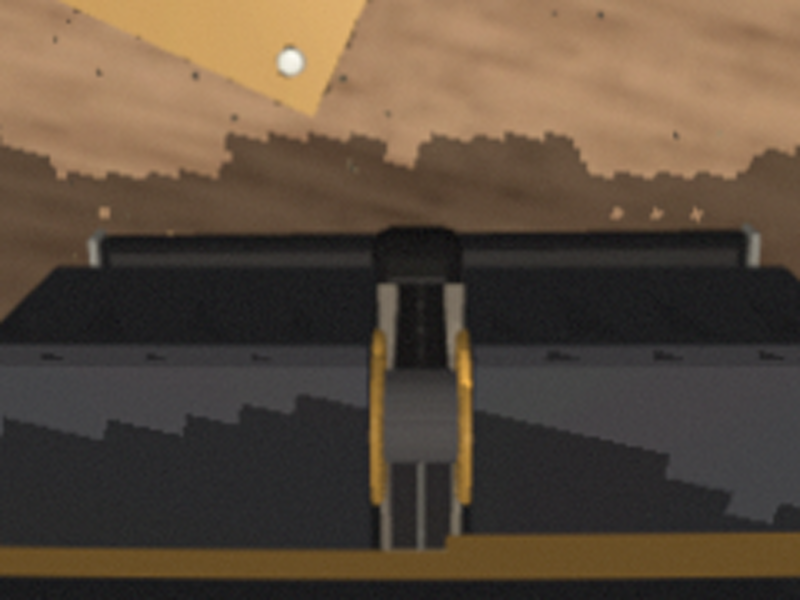

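```bash
python3 - <<'E'
from h import *
shot('scene','s3')
a=load('s3')[0]
cv2.imwrite('pics/s3z.png',cv2.resize(a[130:290,190:350],(600,600),interpolation=cv2.INTER_CUBIC)[:,:,::-1])
print(load('w3')[3])
E
```

```text
[[-2.52076962e-01  9.33552205e-01  2.54828347e-01  4.36167988e-01]
 [ 9.67707183e-01  2.43149626e-01  6.64911026e-02 -4.13423044e-02]
 [ 1.11498116e-04  2.63360098e-01 -9.64697593e-01  1.91387338e-01]
 [ 0.00000000e+00  0.00000000e+00  0.00000000e+00  1.00000000e+00]]
```

View pics/s3z.png

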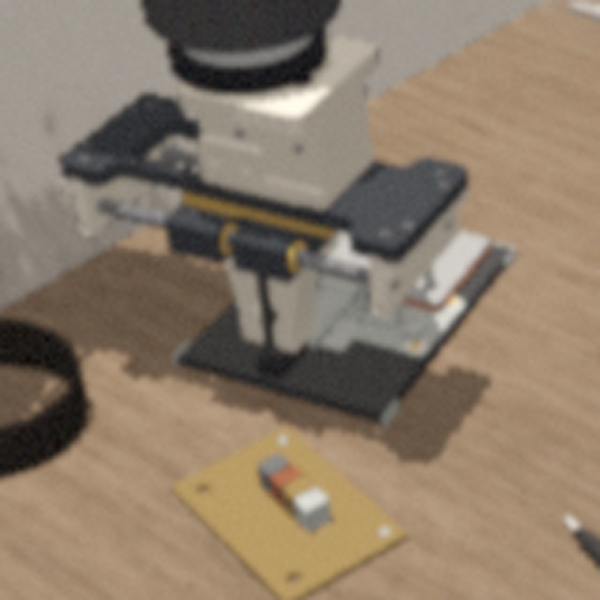

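View pics/w3.png

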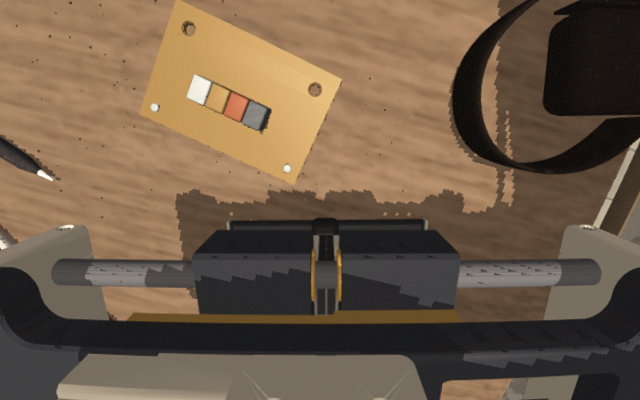

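```bash
python3 - <<'E'
from h import *
w=load('w3'); T=T_tool(get_state()); s=load('s3')
for p in [(0,0,0),(0,0,.022),(.0095,0,.022),(-.0095,0,.022),(.0095,0,-.02),(.0095,.01,.022)]:
    P=(T@np.append(p,1))[:3]; q=proj(P,w); q2=proj(P,s); print(p,P.round(4),q.round(1),((q-[200,150])*3.333).round(),'scene z',((q2-[190,130])*3.75).round())
from plan import B
g=B(-.094,0,.028,o=(.596,.0),yaw=14.6)
for dx in(-.016,0,.016):
  for z in (.016,.028): 
    P=B(-.094+dx,0,z,o=(.596,.0),yaw=14.6); print('grip',dx,z,((proj(P,w)-[200,150])*3.333).round(),((proj(P,s)-[190,130])*3.75).round())
E
```

```text
(0, 0, 0) [ 0.5049 -0.0243  0.0301] [324.3 248.2] [414. 327.] scene z [276. 339.]
(0, 0, 0.022) [ 0.5049 -0.0243  0.0081] [324.4 234.6] [415. 282.] scene z [279. 372.]
(0.0095, 0, 0.022) [ 0.4957 -0.0267  0.0081] [324.4 220.8] [415. 236.] scene z [270. 382.]
(-0.0095, 0, 0.022) [ 0.5141 -0.022   0.0081] [324.4 248. ] [415. 327.] scene z [289. 362.]
(0.0095, 0, -0.02) [ 0.4957 -0.0267  0.0501] [324.1 246.9] [414. 323.] scene z [263. 319.]
(0.0095, 0.01, 0.022) [ 0.4932 -0.0171  0.0081] [339.9 220.8] [466. 236.] scene z [254. 377.]
grip -0.016 0.016 [418. 218.] [262. 377.]
grip -0.016 0.028 [418. 238.] [260. 359.]
grip 0 0.016 [418. 298.] [277. 360.]
grip 0 0.028 [418. 324.] [275. 342.]
grip 0.016 0.016 [418. 376.] [293. 343.]
grip 0.016 0.028 [418. 405.] [291. 325.]
```

```bash
python3 - <<'E'
from h import *
s=load('s2');w=load('w2'); T=np.eye(4)
T=w[3]@np.linalg.inv(np.linalg.inv(T_tool(get_state()))@load('w3')[3])
a=cv2.resize(s[0][120:260,190:330],(700,700),interpolation=cv2.INTER_CUBIC).copy()
for y in (-.026,.026,.045,-.045):
  for x in (-.0095,.0095):
    for z,c in ((.022,(255,0,0)),(.003,(0,255,0))):
      q=(proj((T@[x,y,z,1])[:3],s)-[190,120]+.5)*5; cv2.circle(a,tuple(int(v) for v in q),3,c,-1)
cv2.imwrite('pics/s2z.png',a[100:,:,::-1])
b=cv2.resize(w[0][180:340,200:440],(800,533),interpolation=cv2.INTER_CUBIC).copy()
for y in (-.026,.026,.045,-.045):
  for x in (-.0095,.0095):
    for z,c in ((.022,(255,0,0)),(.003,(0,255,0))):
      q=(proj((T@[x,y,z,1])[:3],w)-[200,180]+.5)*3.333; cv2.circle(b,tuple(int(v) for v in q),3,c,-1)
cv2.imwrite('pics/w2y.png',b[:,:,::-1])
E
```

```text
(no output)
```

View pics/s2z.png

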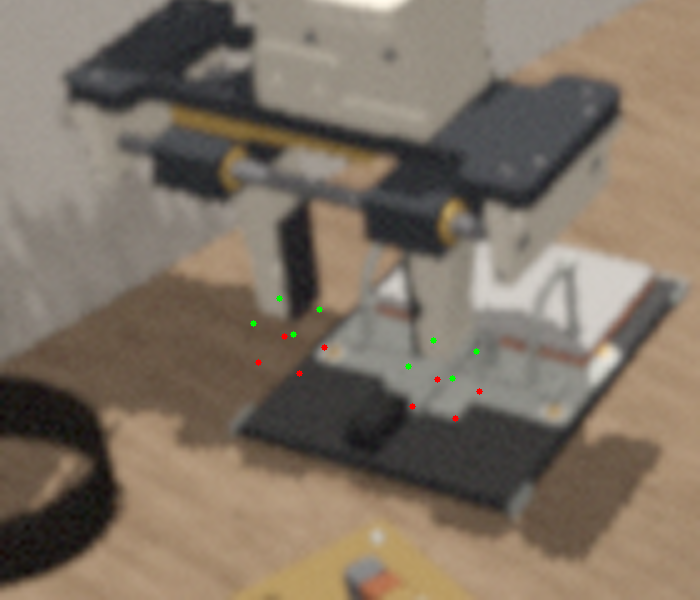

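View pics/w2y.png

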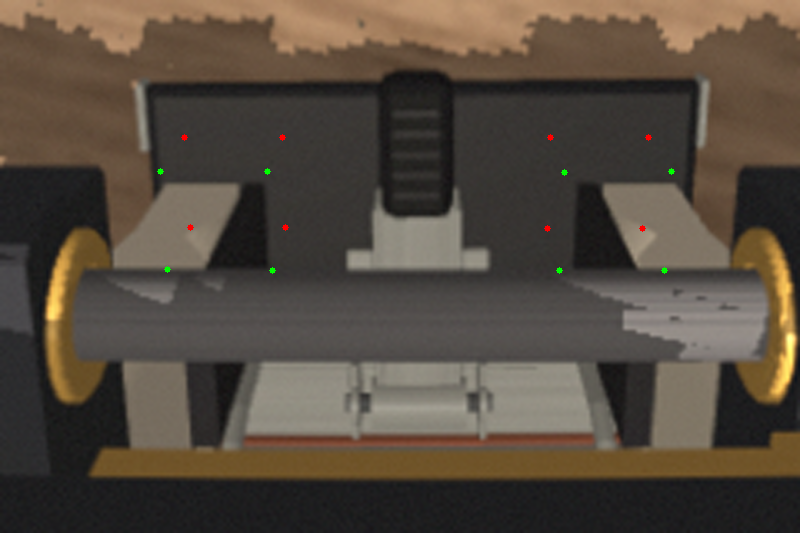

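```bash
python3 - <<'E'
from h import *
HE=np.linalg.inv(T_tool(get_state()))@load('w3')[3]
w=load('w2')
for px in [(265,183),(238,183),(575,183),(602,183)]:
    p=(px[0]/3.333+199.5,px[1]/3.333+179.5)
    o,d=ray(p,w[1],w[2],HE)
    print(px,[ (round(y,4),(o+d*(y-o[1])/d[1]).round(4)) for y in ((-.026,-.030,-.035) if d[1]<0 else (.026,.03,.035))], [(o+d*(x-o[0])/d[0]).round(4) for x in (.0095,0.0)])
E
```

```text
(265, 183) [(-0.026, array([ 0.0088, -0.026 , -0.0006])), (-0.03, array([-0.0005, -0.03  ,  0.0234])), (-0.035, array([-0.0121, -0.035 ,  0.0534]))] [array([ 0.0095, -0.0257, -0.0025]), array([ 0.    , -0.0298,  0.0221])]
(238, 183) [(-0.026, array([ 0.0179, -0.026 , -0.0244])), (-0.03, array([ 0.0101, -0.03  , -0.004 ])), (-0.035, array([ 0.0002, -0.035 ,  0.0216]))] [array([ 0.0095, -0.0303, -0.0025]), array([ 0.    , -0.0351,  0.0221])]
(575, 183) [(0.026, array([ 0.0121,  0.026 , -0.0092])), (0.03, array([0.0028, 0.03  , 0.015 ])), (0.035, array([-0.0088,  0.035 ,  0.0452]))] [array([ 0.0095,  0.0271, -0.0023]), array([0.    , 0.0312, 0.0223])]
(602, 183) [(0.026, array([ 0.0209,  0.026 , -0.0318])), (0.03, array([ 0.013 ,  0.03  , -0.0113])), (0.035, array([0.003 , 0.035 , 0.0144]))] [array([ 0.0095,  0.0317, -0.0024]), array([0.    , 0.0365, 0.0223])]
```

Request:
carry_out --dp '[[0, 0, -0.3], [0, 0, -0.3], [0, 0, -0.3], [0, 0, -0.3], [0, 0, -0.3]]' --delta_rot '[[0, 0, 0], [0, 0, 0], [0, 0, 0], [0, 0, 0], [0, 0, 0]]' --hand '[0.5, 0.5, 0.5, 0.5, 0.5]'

```text
clock: 4.98
tool_pos: [0.5049, -0.0243, 0.0332]
tcp_rot: [0.0, -0.127, 0.992, 0.0]
contact_force: [-0.0, -0.0, 0.0]
gripper_width: 0.0284
```

Request:
carry_out --dp '[[0, 0, 0.2], [0, 0, 0.4], [0, 0, 0.6], [0, 0, 0.8], [0, 0, 0.8]]' --delta_rot '[[0, 0, 0], [0, 0, 0], [0, 0, 0], [0, 0, 0], [0, 0, 0]]' --hand '[0.5, 0.5, 0.5, 0.5, 0.5]'

```text
clock: 5.4
tool_pos: [0.5046, -0.0244, 0.0246]
tcp_rot: [-0.0, -0.127, 0.992, -0.0]
contact_force: [-0.4, -0.3, -0.1]
gripper_width: 0.0437
```

Request:
carry_out --dp '[[0, 0, 0.3], [0, 0, 0.6], [0, 0, 0.9], [0, 0, 1.1], [0, 0, 1.1]]' --delta_rot '[[0, 0, 0], [0, 0, 0], [0, 0, 0], [0, 0, 0], [0, 0, 0]]' --hand '[0.5, 0.5, 0.5, 0.5, 0.5]'

```text
clock: 5.82
tool_pos: [0.5046, -0.0245, 0.0136]
tcp_rot: [-0.0, -0.127, 0.992, -0.0]
contact_force: [0.5, -1.0, -0.4]
gripper_width: 0.0441
```

Request:
carry_out --dp '[[0, 0, 0], [0, 0, 0], [0, 0, 0], [0, 0, 0], [0, 0, 0]]' --delta_rot '[[0, 0, 0], [0, 0, 0], [0, 0, 0], [0, 0, 0], [0, 0, 0]]' --hand '[0.1, 0.1, 0.1, 0.1, 0.1]' --grip_force 12

```text
clock: 6.23
tool_pos: [0.505, -0.0244, 0.0143]
tcp_rot: [0.0, -0.127, 0.992, -0.0]
contact_force: [3.7, -10.8, -0.7]
gripper_width: 0.0154
```

Request:
carry_out --dp '[[0, -0.1, 0], [-0.03, -0.1, -0.64], [-0.13, -0.1, -1.27], [-0.29, -0.1, -1.89], [-0.5, -0.1, -2.5]]' --delta_rot '[[0, 0, 0], [0, 0, 0], [0, 0, 0], [0, 0, 0], [0, 0, 0]]' --hand '[0.1, 0.1, 0.1, 0.1, 0.1]'

```text
clock: 6.65
tool_pos: [0.5098, -0.0239, 0.0399]
tcp_rot: [-0.0, -0.127, 0.992, 0.0]
contact_force: [0.0, 3.6, -0.8]
gripper_width: 0.0161
```

```bash
python3 - <<'E'
from h import *
s=get_state();print(s['contact_force'],s['wrist_torque'],s['gripper_width'])
shot('scene','s4')
a=load('s4')[0]
cv2.imwrite('pics/s4z.png',cv2.resize(a[130:290,190:350],(600,600),interpolation=cv2.INTER_CUBIC)[:,:,::-1])
E
```

```text
[ 1.38243981e-03  3.64651048e+00 -7.54010988e-01] [1.41874519 0.20412714 0.12868435] 0.01614322385108533
```

View pics/s4z.png

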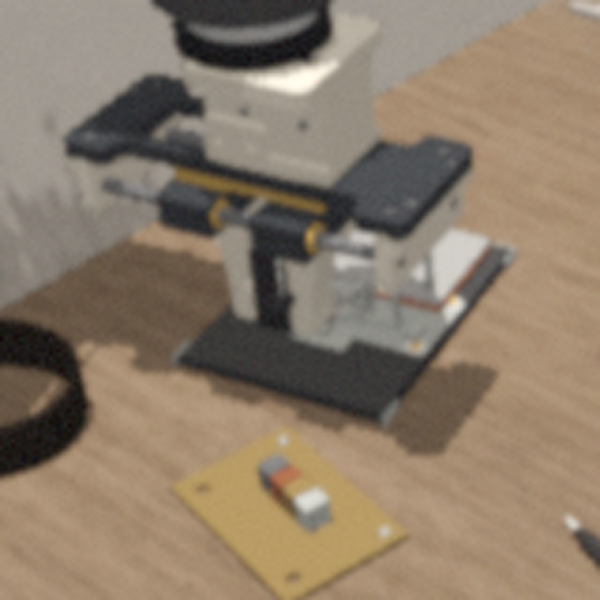

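Request:
carry_out --dp '[[-0.3, 0, -0.57], [-0.6, 0, -1.12], [-1.0, 0, -1.63], [-1.43, 0, -2.1], [-1.91, 0, -2.52]]' --delta_rot '[[0, 0, 0], [0, 0, 0], [0, 0, 0], [0, 0, 0], [0, 0, 0]]' --hand '[0.1, 0.1, 0.1, 0.1, 0.1]'

```text
clock: 7.12
tool_pos: [0.5311, -0.0183, 0.0666]
tcp_rot: [0.002, -0.127, 0.992, 0.0]
contact_force: [1.6, 7.0, 3.7]
gripper_width: 0.0162
```

Request:
carry_out --dp '[[-0.52, 0, -0.38], [-1.08, 0, -0.7], [-1.66, 0, -0.96], [-2.27, 0, -1.16], [-2.8, 0, -1.3]]' --delta_rot '[[0, 0, 0], [0, 0, 0], [0, 0, 0], [0, 0, 0], [0, 0, 0]]' --hand '[0.1, 0.1, 0.1, 0.1, 0.1]'

```text
clock: 7.53
tool_pos: [0.5583, -0.0109, 0.0791]
tcp_rot: [0.002, -0.127, 0.992, 0.001]
contact_force: [2.7, 5.6, -1.3]
gripper_width: 0.0158
```

```bash
python3 - <<'E'
from h import *
s=get_state();print(s['contact_force'],s['wrist_torque'],s['gripper_width'])
shot('scene','s5')
a=load('s5')[0]
cv2.imwrite('pics/s5z.png',cv2.resize(a[130:290,190:350],(600,600),interpolation=cv2.INTER_CUBIC)[:,:,::-1])
E
```

```text
[ 2.71876844  5.64788948 -1.33801774] [ 2.38429682 -0.62736501  0.0032133 ] 0.015822534980835176
```

View pics/s5z.png

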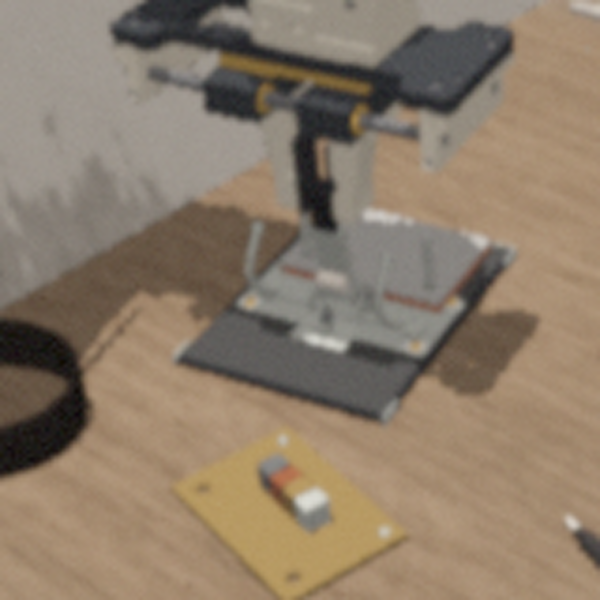

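Request:
carry_out --dp '[[0, 0, 0], [0, 0, 0], [0, 0, -0.5], [0, 0, -2.5], [0, 0, -5.5]]' --delta_rot '[[0, 0, 0], [0, 0, 0], [0, 0, 0], [0, 0, 0], [0, 0, 0]]' --hand '[0.5, 0.5, 0.5, 0.5, 0.5]'

```text
clock: 8.0
tool_pos: [0.5535, -0.0131, 0.1309]
tcp_rot: [-0.003, -0.126, 0.992, -0.0]
contact_force: [-0.8, 0.6, 0.3]
gripper_width: 0.0417
```

```bash
python3 - <<'E'
from plan import *
s=get_state();print(s['tool_pos'],s['contact_force'],s['gripper_width'])
plan([(pose([*(B(.05,0,0,o=(.596,0.),yaw=14.6)[:2]),.22],194.6),36)])
E
```

```text
[ 0.55348512 -0.01308094  0.13091566] [-0.79434329  0.64777766  0.31159658] 0.04174864450389727
dp [[-2.35, 0.05, -2.24], [-4.7, 0.1, -4.48], [-7.04, 0.16, -6.72], [-9.39, 0.21, -8.96], [-9.39, 0.21, -8.96]] 
rot [[-0.0, -0.001, -0.0], [-0.0, -0.003, -0.001], [-0.0, -0.004, -0.001], [-0.0, -0.006, -0.002], [-0.0, -0.006, -0.002]]
```

Request:
carry_out --dp '[[-2.4, 0, -1.6], [-4.7, 0, -3.2], [-7.0, 0, -4.8], [-9.4, 0, -6.0], [-9.4, 0, -6.0]]' --delta_rot '[[0, 0, 0], [0, 0, 0], [0, 0, 0], [0, 0, 0], [0, 0, 0]]' --hand '[0.6, 0.6, 0.6, 0.6, 0.6]'

```text
clock: 8.42
tool_pos: [0.651, 0.0118, 0.1954]
tcp_rot: [0.003, -0.127, 0.992, -0.001]
contact_force: [1.3, 0.4, -0.7]
gripper_width: 0.0526
```

```bash
python3 - <<'E'
from h import *
s=get_state();print(s['tool_pos'],s['tcp_rot'])
shot('wrist','w5')
a=load('w5')[0]
cv2.imwrite('pics/w5z.png',cv2.resize(a[20:220,220:430],(630,600),interpolation=cv2.INTER_CUBIC)[:,:,::-1])
E
```

```text
[0.65102106 0.01177    0.19539662] [ 2.52980827e-03 -1.26861558e-01  9.91917073e-01 -5.15272614e-04]
```

View pics/w5z.png

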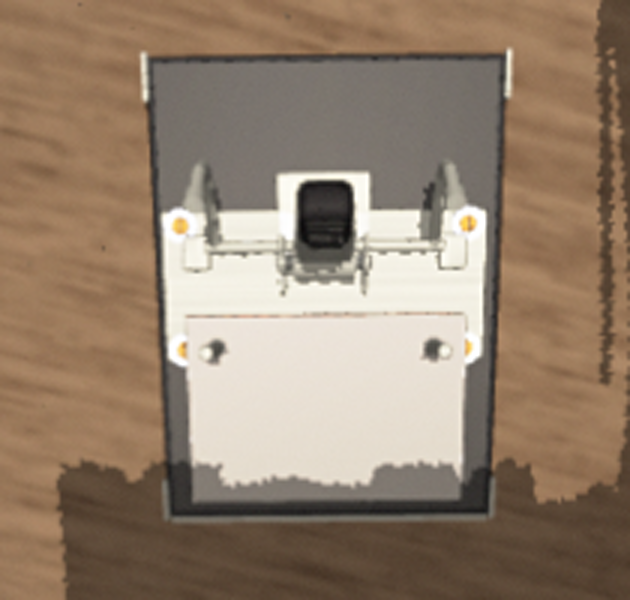

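```bash
python3 - <<'E'
from h import *
a=load('w5')[0]
l=cv2.resize(a[125:150,278:308],(390,325),interpolation=cv2.INTER_CUBIC);r=cv2.resize(a[125:150,350:380],(390,325),interpolation=cv2.INTER_CUBIC)
cv2.imwrite('pics/w5p.png',np.hstack([l,r])[:,:,::-1])
E
```

```text
(no output)
```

View pics/w5p.png

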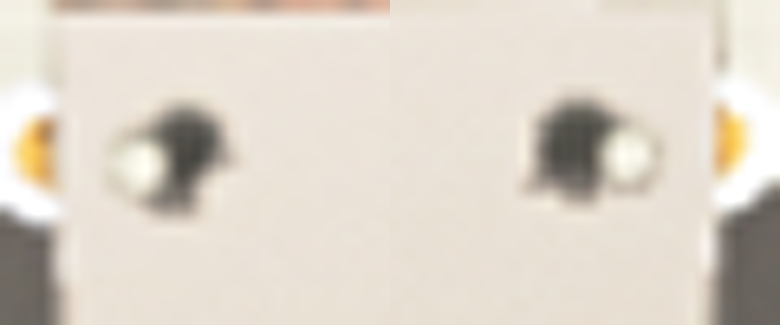

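```bash
python3 - <<'E'
from h import *
w=load('w5')
a=onplane((288.3,137.2),.05,w);b=onplane((367.8,136.4),.05,w);d=b-a
print(a,b,np.linalg.norm(d),np.rad2deg(np.arctan2(d[1],d[0]))-90,(a+b)/2)
f=lambda p:(p[0]/3-.5+220,p[1]/3-.5+20)
a=onplane(f((187,316)),.016,w);b=onplane(f((465,314)),.016,w);d=b-a;y=np.arctan2(d[1],d[0])-np.pi/2
print('stack',np.linalg.norm(d),np.rad2deg(y),(a+b)/2+.012*np.array([np.cos(y),np.sin(y),0]))
a=onplane(f((150,57)),.005,w);b=onplane(f((506,55)),.005,w);d=b-a;y=np.arctan2(d[1],d[0])-np.pi/2
print('board',np.linalg.norm(d),np.rad2deg(y),(a+b)/2+.105*np.array([np.cos(y),np.sin(y),0]))
E
```

```text
[ 0.60621706 -0.03820363  0.05      ] [0.58525733 0.03885698 0.05      ] 0.07986017074433174 15.215803686244044 [5.95737197e-01 3.26676274e-04 5.00000000e-02]
stack 0.10244147775810396 15.049769713747445 [0.59593975 0.00077919 0.016     ]
board 0.12743490900495114 14.94432652918778 [0.59801059 0.00246068 0.005     ]
```

```bash
python3 - <<'E'
from plan import *
b=plan([(pose([.44,-.0967,.13],169.2),38),(pose([.4392,-.0967,.055],169.2),20)])
E
```

```text
dp [[3.27, -0.75, 0.9], [6.55, -1.49, 1.81], [9.82, -2.24, 2.71], [13.09, -2.99, 3.61], [16.37, -3.73, 4.51]] 
rot [[-0.0, 0.0, 0.063], [-0.0, 0.001, 0.126], [-0.0, 0.001, 0.19], [-0.0, 0.001, 0.253], [-0.0, 0.002, 0.316]]
dp [[2.87, -1.73, 0.91], [5.75, -3.46, 1.82], [5.77, -3.46, 3.7], [5.79, -3.46, 5.57], [5.81, -3.46, 7.45]] 
rot [[-0.0, -0.0, 0.063], [-0.0, 0.0, 0.126], [-0.0, 0.0, 0.126], [-0.0, 0.0, 0.126], [-0.0, 0.0, 0.126]]
dp [[0.02, -0.0, 1.87], [0.02, -0.0, 1.87], [0.02, -0.0, 1.87], [0.02, -0.0, 1.87], [0.02, -0.0, 1.87]] 
rot [[-0.0, 0.0, 0.0], [-0.0, 0.0, 0.0], [-0.0, 0.0, 0.0], [-0.0, 0.0, 0.0], [-0.0, 0.0, 0.0]]
```

Request:
carry_out --dp '[[3.3, -0.8, 0.4], [6.6, -1.5, 0.8], [9.8, -2.2, 1.6], [13.1, -3.0, 2.8], [16.4, -3.7, 4.5]]' --delta_rot '[[0, 0, 0.063], [0, 0, 0.126], [0, 0, 0.19], [0, 0, 0.253], [0, 0, 0.316]]' --hand '[0.7, 0.7, 0.7, 0.7, 0.7]'

```text
clock: 8.88
tool_pos: [0.4951, -0.0667, 0.1476]
tcp_rot: [0.001, 0.033, 0.999, -0.0]
contact_force: [0.7, -0.3, -0.4]
gripper_width: 0.0614
```

Request:
carry_out --dp '[[2.9, -1.7, 0.9], [5.8, -3.5, 1.8], [5.8, -3.5, 3.7], [5.8, -3.5, 5.6], [5.8, -3.5, 7.5]]' --delta_rot '[[0, 0, 0.063], [0, 0, 0.126], [0, 0, 0.126], [0, 0, 0.126], [0, 0, 0.126]]' --hand '[0.7, 0.7, 0.7, 0.7, 0.7]'

```text
clock: 9.3
tool_pos: [0.4357, -0.0977, 0.0723]
tcp_rot: [0.001, 0.094, 0.996, 0.0]
contact_force: [-0.3, -0.3, -0.6]
gripper_width: 0.0613
```

```bash
python3 - <<'E'
from plan import *
s=get_state();print(s['tool_pos'],s['tcp_rot'],s['gripper_width'])
w=shot('wrist','w6')
plan([(pose([.4392,-.0967,.04],169.2),20)])
shot('scene','s6')
E
```

```text
[ 0.4356757  -0.09767166  0.07228365] [5.95280451e-04 9.43741559e-02 9.95536614e-01 1.24116716e-04] 0.06129904017964745
dp [[-0.27, 0.1, 1.44], [-0.55, 0.21, 2.88], [-0.55, 0.21, 2.88], [-0.55, 0.21, 2.88], [-0.55, 0.21, 2.88]] 
rot [[-0.0, -0.002, -0.001], [-0.001, -0.004, -0.001], [-0.001, -0.004, -0.001], [-0.001, -0.004, -0.001], [-0.001, -0.004, -0.001]]
```

View pics/w6.png

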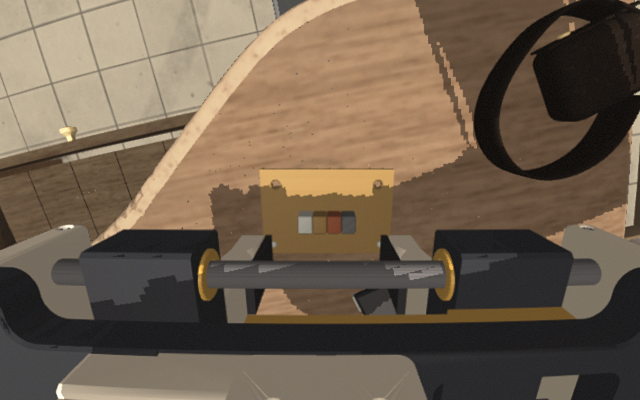

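```bash
python3 - <<'E'
from h import *
w=load('w6'); a=w[0]
z=cv2.resize(a[160:260,250:410],(800,500),interpolation=cv2.INTER_CUBIC); cv2.imwrite('pics/w6z.png',z[:,:,::-1])
E
```

```text
(no output)
```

View pics/w6z.png

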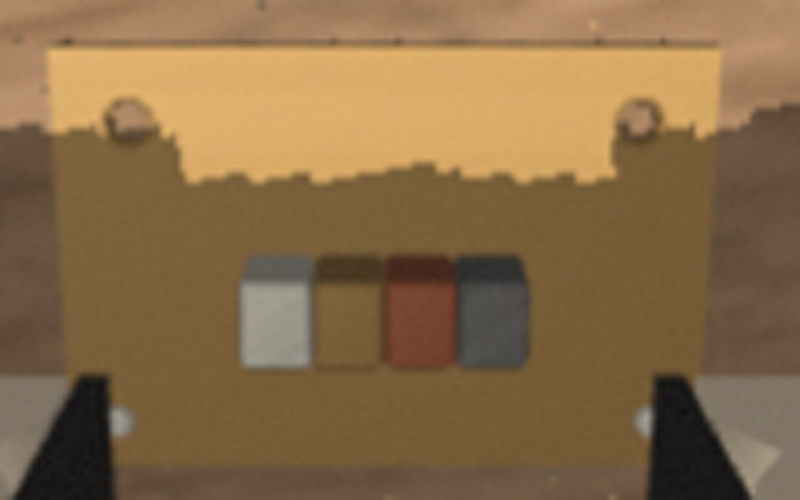

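```bash
python3 - <<'E'
from plan import *
w=load('w6')
f=lambda p:((p[0]+.5)/5-.5+250,(p[1]+.5)/5-.5+160)
a=onplane(f((130,120)),.004,w);b=onplane(f((638,120)),.004,w);d=b-a;y=np.arctan2(d[1],d[0])-np.pi/2
print('holes',a,b,np.linalg.norm(d),np.rad2deg(y)); m=(a+b)/2
print('bar pred',m+.028*np.array([np.cos(y),np.sin(y),0]),'bar',onplane(f((385,325)),.02,w))
T=T_tool(get_state())
bar=m+.028*np.array([np.cos(y),np.sin(y),0]); bar[2]=.02
print('bar pred in tool',(np.linalg.inv(T)@np.append(bar,1)).round(4),'bar obs',(np.linalg.inv(T)@np.append(onplane(f((385,325)),.02,w),1)).round(4), get_state()['tool_pos'])
E
```

```text
holes [ 0.4039719  -0.13080575  0.004     ] [ 0.41884621 -0.05267667  0.004     ] 0.07953236818348436 -10.779047190048372
bar pred [ 0.43891502 -0.09697783  0.004     ] bar [ 0.43923044 -0.09691545  0.02      ]
bar pred in tool [-0.0051  0.0018  0.0502  1.    ] bar obs [-0.0054  0.0019  0.0502  1.    ] [ 0.43380574 -0.09771629  0.07024995]
```

Request:
carry_out --dp '[[-0.3, 0.1, 1.5], [-0.5, 0.2, 3.0], [-0.5, 0.2, 3.5], [-0.5, 0.2, 3.5], [-0.5, 0.2, 3.5]]' --delta_rot '[[0, 0, 0], [0, 0, 0], [0, 0, 0], [0, 0, 0], [0, 0, 0]]' --hand '[0.7, 0.7, 0.7, 0.7, 0.7]'

```text
clock: 9.82
tool_pos: [0.4422, -0.096, 0.038]
tcp_rot: [-0.0, 0.094, 0.996, -0.0]
contact_force: [0.5, -0.6, -0.3]
gripper_width: 0.0613
```

```bash
python3 - <<'E'
from plan import *
s=get_state();T=T_tool(s)
for z in (.02,):print(s['tool_pos'],(np.linalg.inv(T)@[.4391,-.0969,.008,1]).round(4), R.from_matrix(pose([0,0,0],169.2)[:3,:3].T@T[:3,:3]).as_rotvec())
E
```

```text
[ 0.44223042 -0.09602871  0.03797332] [ 0.0029 -0.0014  0.03    1.    ] [ 0.00033435  0.00029299 -0.00048525]
```

Request:
carry_out --dp '[[0.3, -0.1, 1.0], [0.3, -0.1, 2.0], [0.3, -0.1, 2.9], [0.3, -0.1, 2.9], [0.3, -0.1, 2.9]]' --delta_rot '[[0, 0, 0], [0, 0, 0], [0, 0, 0], [0, 0, 0], [0, 0, 0]]' --hand '[0.7, 0.7, 0.7, 0.7, 0.7]'

```text
clock: 10.23
tool_pos: [0.4394, -0.0963, 0.0091]
tcp_rot: [0.0, 0.094, 0.996, -0.0]
contact_force: [-0.3, -1.0, -0.4]
gripper_width: 0.0614
```

Request:
carry_out --dp '[[0, 0, 0], [0, 0, 0], [0, 0, 0], [0, 0, 0], [0, 0, 0]]' --delta_rot '[[0, 0, 0], [0, 0, 0], [0, 0, 0], [0, 0, 0], [0, 0, 0]]' --hand '[0.45, 0.45, 0.45, 0.45, 0.45]' --grip_force 30

```text
clock: 10.65
tool_pos: [0.4396, -0.0964, 0.009]
tcp_rot: [0.0, 0.094, 0.996, 0.0]
contact_force: [-2.0, -1.5, 6.9]
gripper_width: 0.0436
```

```bash
python3 - <<'E'
from h import *
s=get_state();print(s['tool_pos'],s['contact_force'],s['gripper_width'])
E
```

```text
[ 0.43958346 -0.09638402  0.00896136] [-2.01021749 -1.52181528  6.86002706] 0.043573164655253654
```

Request:
carry_out --dp '[[0, 0, -0.5], [0, 0, -1.5], [0, 0, -3.0], [0, 0, -5.0], [0, 0, -7.0]]' --delta_rot '[[0, 0, 0], [0, 0, 0], [0, 0, 0], [0, 0, 0], [0, 0, 0]]' --hand '[0.4, 0.4, 0.4, 0.4, 0.4]'

```text
clock: 11.07
tool_pos: [0.4382, -0.0964, 0.0788]
tcp_rot: [-0.001, 0.094, 0.996, -0.0]
contact_force: [0.1, 0.5, -3.1]
gripper_width: 0.0438
```

```bash
python3 - <<'E'
from h import *
s=get_state();print(s['tool_pos'],s['contact_force'],s['gripper_width'])
w=shot('wrist','w7'); cv2.imwrite('pics/w7z.png',cv2.resize(w[0][120:270,230:430],(800,600),interpolation=cv2.INTER_CUBIC)[:,:,::-1])
E
```

```text
[ 0.43823038 -0.09638289  0.07879109] [ 0.07170682  0.54693951 -3.12630116] 0.04375069172762307
```

View pics/w7z.png

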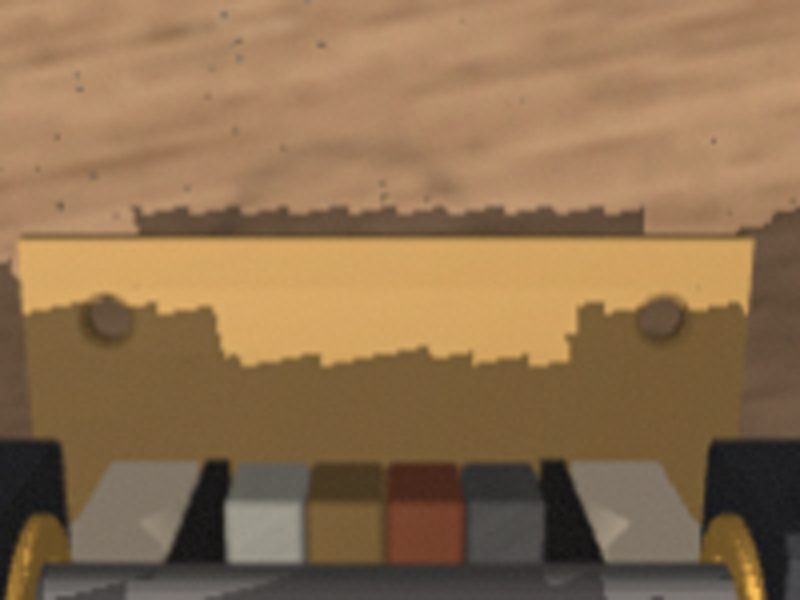

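```bash
python3 - <<'E'
from plan import *
HE=np.linalg.inv(T_tool(get_state()))@load('w7')[3]
w=load('w7')
f=lambda p:((p[0]+.5)/4-.5+230,(p[1]+.5)/4-.5+120)
H=[]
for p in [(107,318),(661,318)]:
    o,d=ray(f(p),w[1],w[2],HE); q=o+d*(.005-o[2])/d[2]; H.append(q); print(f(p),q.round(4))
np.save('holes_tool.npy',H); np.save('HE.npy',HE); print(np.linalg.norm(H[1]-H[0]))
m=(H[0]+H[1])/2
dn=down(np.deg2rad(195.05)); t=np.array([.5957,.0003,0])-dn@[m[0],m[1],0]
print('target',t)
t[2]=.165
T1=pose([.50,-.06,.165],180)
plan([(T1,38),(pose(t,195.05),38),(pose([t[0],t[1],.075],195.05),20)])
E
```

```text
(256.375, 199.125) [ 0.032  -0.0389  0.005 ]
(394.875, 199.125) [0.032  0.0391 0.005 ]
0.07798567676393196
target [0.62665258 0.00855693 0.        ]
dp [[-1.73, 1.56, -2.74], [-3.45, 3.12, -5.48], [-5.18, 4.67, -8.22], [-7.97, 6.95, -8.21], [-10.76, 9.22, -8.19]] 
rot [[0.0, 0.001, -0.062], [0.0, 0.002, -0.125], [0.0, 0.004, -0.187], [0.0, 0.004, -0.253], [0.0, 0.004, -0.319]]
dp [[-3.37, 1.28, -0.0], [-6.73, 2.57, -0.0], [-6.73, 2.57, 1.8], [-6.73, 2.57, 3.6], [-6.73, 2.57, 5.4]] 
rot [[0.0, -0.0, -0.065], [0.0, -0.0, -0.131], [0.0, -0.0, -0.131], [0.0, -0.0, -0.131], [0.0, -0.0, -0.131]]
dp [[0.0, -0.0, 1.8], [-0.0, -0.0, 3.6], [-0.0, -0.0, 3.6], [-0.0, -0.0, 3.6], [-0.0, -0.0, 3.6]] 
rot [[0.0, -0.0, -0.0], [0.0, -0.0, -0.0], [0.0, -0.0, -0.0], [0.0, -0.0, -0.0], [0.0, -0.0, -0.0]]
```

Request:
carry_out --dp '[[-1.7, 1.6, -2.7], [-3.4, 3.1, -5.5], [-5.2, 4.7, -8.2], [-8.0, 6.9, -8.2], [-10.8, 9.2, -8.2]]' --delta_rot '[[0, 0, -0.062], [0, 0, -0.125], [0, 0, -0.187], [0, 0, -0.253], [0, 0, -0.319]]' --hand '[0.4, 0.4, 0.4, 0.4, 0.4]'

```text
clock: 11.53
tool_pos: [0.5641, -0.0253, 0.1627]
tcp_rot: [0.002, -0.067, 0.998, 0.001]
contact_force: [0.4, 0.0, -3.2]
gripper_width: 0.0436
```

Request:
carry_out --dp '[[-3.4, 1.3, 0], [-6.7, 2.6, 0], [-6.7, 2.6, 1.5], [-6.7, 2.6, 3.0], [-6.7, 2.6, 4.5]]' --delta_rot '[[0, 0, -0.065], [0, 0, -0.131], [0, 0, -0.131], [0, 0, -0.131], [0, 0, -0.131]]' --hand '[0.4, 0.4, 0.4, 0.4, 0.4]'

```text
clock: 11.95
tool_pos: [0.6252, 0.0089, 0.1138]
tcp_rot: [-0.001, -0.131, 0.991, 0.0]
contact_force: [-0.3, 0.2, -2.4]
gripper_width: 0.0434
```

Request:
carry_out --dp '[[0, 0, 1], [0, 0, 2], [0, 0, 2.5], [0, 0, 2.5], [0, 0, 2.5]]' --delta_rot '[[0, 0, 0], [0, 0, 0], [0, 0, 0], [0, 0, 0], [0, 0, 0]]' --hand '[0.4, 0.4, 0.4, 0.4, 0.4]'

```text
clock: 12.37
tool_pos: [0.6257, 0.0083, 0.0907]
tcp_rot: [0.0, -0.131, 0.991, -0.0]
contact_force: [0.4, 0.2, -2.0]
gripper_width: 0.0434
```

```bash
python3 - <<'E'
from h import *
s=get_state();print(s['tool_pos'],s['tcp_rot'],s['contact_force'],s['gripper_width'])
w=shot('wrist','w8'); cv2.imwrite('pics/w8z.png',cv2.resize(w[0][120:270,230:430],(800,600),interpolation=cv2.INTER_CUBIC)[:,:,::-1])
shot('scene','s8')
cv2.imwrite('pics/s8z.png',cv2.resize(load('s8')[0][100:260,210:370],(600,600),interpolation=cv2.INTER_CUBIC)[:,:,::-1])
E
```

```text
[0.62572074 0.00827789 0.09066601] [ 9.69694892e-05 -1.30543626e-01  9.91442559e-01 -6.01042046e-05] [ 0.39707041  0.18028068 -2.02922099] 0.04344173802643159
```

View pics/w8z.png

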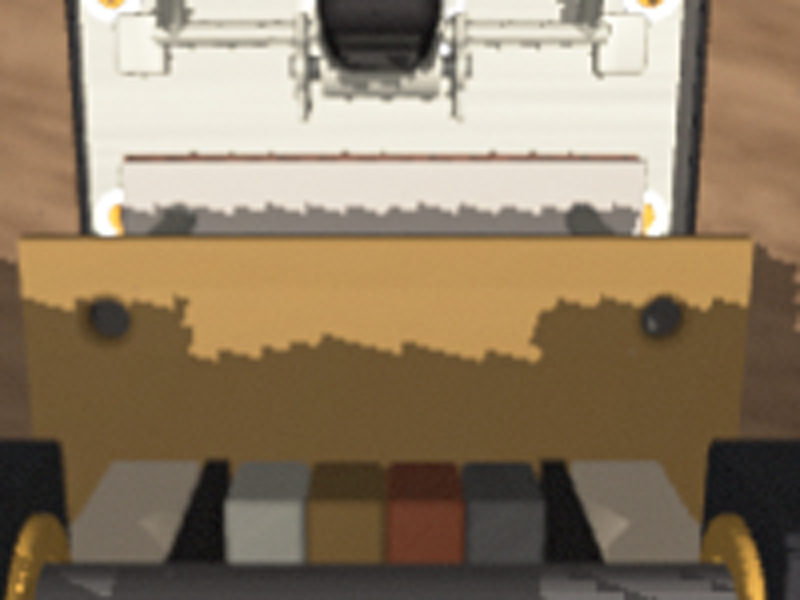

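View pics/s8z.png

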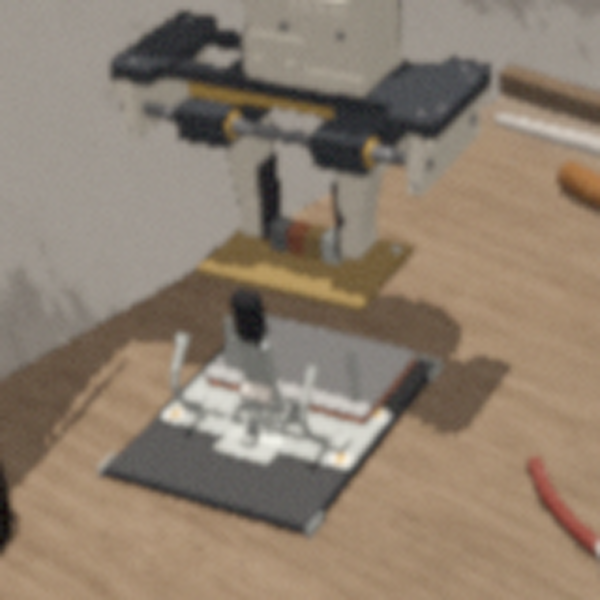

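Request:
carry_out --dp '[[0, 0, 0.8], [0, 0, 1.6], [0, 0, 2.3], [0, 0, 2.3], [0, 0, 2.3]]' --delta_rot '[[0, 0, 0], [0, 0, 0], [0, 0, 0], [0, 0, 0], [0, 0, 0]]' --hand '[0.4, 0.4, 0.4, 0.4, 0.4]'

```text
clock: 12.88
tool_pos: [0.625, 0.0082, 0.0664]
tcp_rot: [-0.001, -0.131, 0.991, -0.0]
contact_force: [0.7, 0.3, -2.3]
gripper_width: 0.0434
```

```bash
cat >> h.py <<'E'
def holes(save):
    w=shot('wrist',save); a=w[0]
    l=cv2.resize(a[187:212,241:271],(390,325),interpolation=cv2.INTER_CUBIC);r=cv2.resize(a[187:212,380:410],(390,325),interpolation=cv2.INTER_CUBIC)
    cv2.imwrite('pics/'+save+'h.png',np.hstack([l,r])[:,:,::-1])
E
python3 - <<'E'
from h import *
s=get_state();print(s['tool_pos'],s['contact_force'],s['gripper_width'])
holes('w9')
E
```

```text
[0.62501982 0.00818741 0.06644201] [ 0.70463038  0.26711401 -2.32624762] 0.04344516692466552
```

View pics/w9h.png

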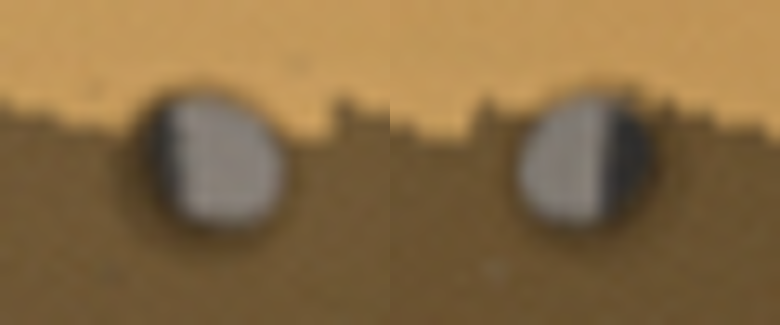

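```bash
python3 - <<'E'
from plan import *
HE=np.load('HE.npy'); w=load('w8')
f=lambda p:((p[0]+.5)/4-.5+230,(p[1]+.5)/4-.5+120)
for zz in (.005,.007,.009,.0093):
    H=[]
    for p in [(107,318),(661,318)]:
        o,d=ray(f(p),w[1],w[2],HE); H.append(o+d*(zz-o[2])/d[2])
    m=(H[0]+H[1])/2; print(zz,m.round(4),np.linalg.norm(H[1]-H[0]))
    dn=down(np.deg2rad(195.05)); print('  target',(np.array([.5957,.0003,0])-dn@[m[0],m[1],0])[:2])
# alternative: from pickup knowledge: hole mid in tool at pick
T=pose([.43958,-.09638,.009],169.2)
for m in ([.41165,-.0919,.004],[.41141,-.09174,.004]): print('pick',(np.linalg.inv(T)@[*m,1]).round(4))
s=get_state();print(s['tool_pos']); w5=load('w5')
# posts in w5
E
```

```text
0.005 [0.032  0.0001 0.005 ] 0.07798567676393196
  target [0.62665258 0.00855693]
0.007 [0.0315 0.0001 0.007 ] 0.07894349361381617
  target [0.62616961 0.00843044]
0.009 [0.031  0.0001 0.009 ] 0.07990131046370036
  target [0.62568663 0.00830395]
0.0093 [0.031  0.0001 0.0093] 0.08004498299118298
  target [0.62561419 0.00828498]
pick [ 2.83e-02 -8.00e-04  5.00e-03  1.00e+00]
pick [ 2.85e-02 -7.00e-04  5.00e-03  1.00e+00]
[0.62549309 0.00829568 0.06701222]
```

```bash
python3 - <<'E'
from plan import *
HE=np.load('HE.npy'); K,k1=load('w8')[1:3]
def pnp(obj,img):
    ok,rv,tv=cv2.solvePnP(np.array(obj,float),np.array(img,float),K,np.array([k1,0,0,0.]),flags=cv2.SOLVEPNP_ITERATIVE)
    pr=cv2.projectPoints(np.array(obj,float),rv,tv,K,np.array([k1,0,0,0.]))[0][:,0]
    M=np.eye(4);M[:3,:3]=cv2.Rodrigues(rv)[0];M[:3,3]=tv[:,0]
    return M,(pr-img)
f=lambda p:((p[0]+.5)/4-.5+230,(p[1]+.5)/4-.5+120)
obj=np.array([(0,-40,4),(0,40,4),(-12,-52,4),(-12,52,4),(21,-22,20),(21,22,20),(21,-22,4),(21,22,4)])/1000
img=[f(p) for p in [(107,318),(661,318),(19,237),(755,237),(226,500),(545,500),(229,463),(541,463)]]
M,e=pnp(obj,img); P=HE@M
print('inhand plate in tool',P.round(4).tolist(),e.round(1).tolist())
# w6 same check, plate on bench
f6=lambda p:((p[0]+.5)/5-.5+250,(p[1]+.5)/5-.5+160)
obj6=np.array([(0,-40,4),(0,40,4),(-12,-52,4),(-12,52,4),(21,-22,20),(21,22,20),(35,-22,20),(35,22,20)])/1000
img6=[f6(p) for p in [(130,120),(638,120),(48,47),(720,47),(241,281),(529,281),(241,368),(527,368)]]
M6,e6=pnp(obj6,img6); W=load('w6')[3]@M6
print('bench',W.round(4).tolist(),e6.round(1).tolist())
E
```

```text
inhand plate in tool [[-0.999, 0.0001, 0.0445, 0.0308], [-0.0, 1.0, -0.0014, 0.0003], [-0.0445, -0.0014, -0.999, 0.0117], [0.0, 0.0, 0.0, 1.0]] [[-0.2, 0.7], [1.0, 0.7], [-0.3, 0.1], [-0.4, 0.2], [-1.3, -0.4], [1.2, -0.3], [1.6, -0.5], [-1.4, -0.5]]
bench [[0.981, 0.1881, 0.0473, 0.4116], [-0.1881, 0.9821, -0.0045, -0.0918], [-0.0473, -0.0045, 0.9989, -0.001], [0.0, 0.0, 0.0, 1.0]] [[-0.1, 0.2], [0.1, 0.2], [0.1, -0.2], [-0.1, -0.2], [-0.4, 0.2], [0.2, 0.2], [0.2, -0.2], [0.0, -0.2]]
```

```bash
python3 - <<'E'
from plan import *
s=load('s8'); a=cv2.resize(s[0][140:190,250:330],(800,500),interpolation=cv2.INTER_CUBIC).copy()
T=load('w8')[3]@np.linalg.inv(np.load('HE.npy'))
for tilt,c in ((0,(255,0,0)),(.09,(0,0,255))):
    # plate frame in tool: rotate about bar bottom center (28,0,?) 
    for p in [(-12,-52,4),(-12,52,4),(58,-52,4),(58,52,4),(21,-22,20),(21,22,20),(35,-22,20),(-12,-52,0)]:
        x=(p[0]-28)/1000;y=p[1]/1000;z=(p[2]-12)/1000
        X=np.cos(tilt)*x-np.sin(tilt)*z; Z=np.sin(tilt)*x+np.cos(tilt)*z
        q=proj((T@[-X,y,.009-.012-Z,1])[:3],s); q=(q-[250,140]+.5)*10; cv2.circle(a,tuple(int(v) for v in q),4,c,-1)
cv2.imwrite('pics/s8t.png',a[:,:,::-1])
E
```

```text
(no output)
```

View pics/s8t.png

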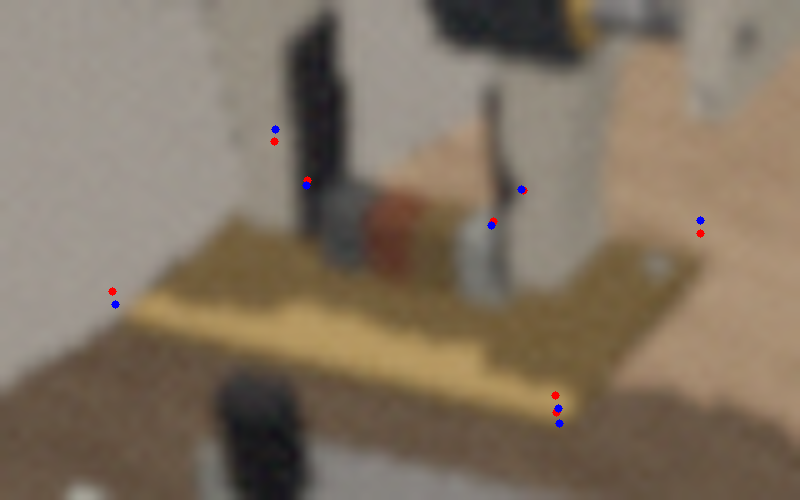

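Request:
carry_out --dp '[[0, 0, 0.1], [0, 0, 0.2], [0, 0, 0.3], [0, 0, 0.4], [0, 0, 0.4]]' --delta_rot '[[0, 0, 0], [0, 0, 0], [0, 0, 0], [0, 0, 0], [0, 0, 0]]' --hand '[0.4, 0.4, 0.4, 0.4, 0.4]'

```text
clock: 13.35
tool_pos: [0.6255, 0.0084, 0.0632]
tcp_rot: [-0.0, -0.131, 0.991, 0.0]
contact_force: [-0.0, -0.2, -3.9]
gripper_width: 0.0431
```

```bash
python3 - <<'E'
from h import *
s=get_state();print(s['tool_pos'],s['contact_force'],s['wrist_torque'],s['gripper_width'])
holes('w10')
E
```

```text
[0.62550105 0.00835069 0.06324151] [-0.00981187 -0.21489697 -3.86208614] [ 0.06578246 -0.10149683  0.00391577] 0.04309844625340534
```

View pics/w10h.png

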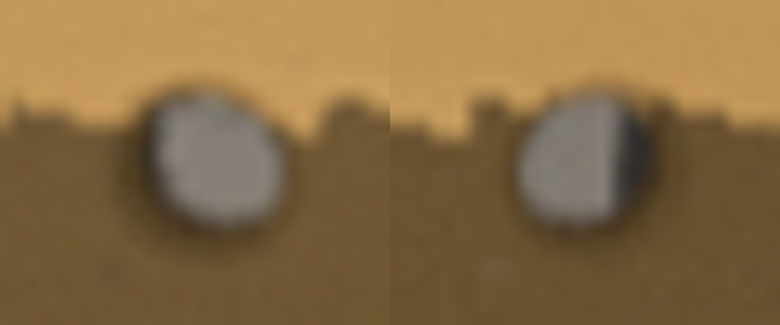

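Request:
carry_out --dp '[[0, -0.05, 0.1], [0, -0.05, 0.2], [0, -0.05, 0.25], [0, -0.05, 0.25], [0, -0.05, 0.25]]' --delta_rot '[[0, 0, 0], [0, 0, 0], [0, 0, 0], [0, 0, 0], [0, 0, 0]]' --hand '[0.4, 0.4, 0.4, 0.4, 0.4]'

```text
clock: 13.82
tool_pos: [0.6257, 0.0079, 0.0608]
tcp_rot: [-0.0, -0.131, 0.991, -0.0]
contact_force: [-0.6, 0.2, -3.7]
gripper_width: 0.0435
```

```bash
python3 - <<'E'
from h import *
s=get_state();print(s['tool_pos'],s['contact_force'],s['wrist_torque'],s['gripper_width'])
holes('w11')
E
```

```text
[0.6257047  0.0078628  0.06084495] [-0.63241045  0.19947643 -3.69087129] [ 0.06300848 -0.2074673  -0.01306089] 0.04345715928138986
```

View pics/w11h.png

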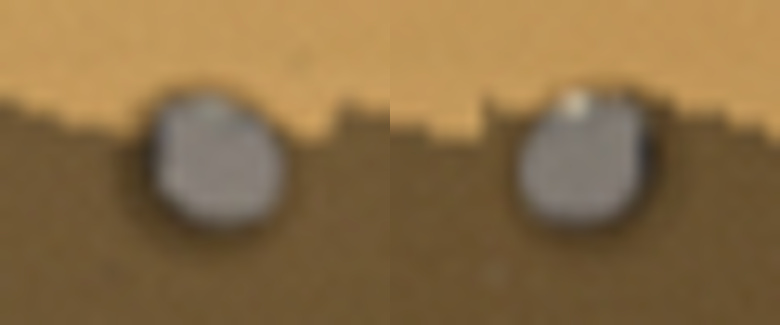

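Request:
carry_out --dp '[[0, 0, -0.1], [0.1, -0.02, -0.1], [0.24, -0.02, -0.1], [0.24, -0.02, 0], [0.24, -0.02, 0]]' --delta_rot '[[0, 0, 0], [0, 0, 0], [0, 0, 0], [0, 0, 0], [0, 0, 0]]' --hand '[0.4, 0.4, 0.4, 0.4, 0.4]'

```text
clock: 14.28
tool_pos: [0.6232, 0.007, 0.0607]
tcp_rot: [-0.0, -0.131, 0.991, 0.0]
contact_force: [0.3, 0.4, -2.9]
gripper_width: 0.0433
```

```bash
python3 - <<'E'
from h import *
s=get_state();print(s['tool_pos'],s['contact_force'],s['wrist_torque'],s['gripper_width'])
holes('w12')
E
```

```text
[0.62321103 0.00700733 0.0607285 ] [ 0.32139395  0.3865909  -2.86596444] [ 0.08447498 -0.17762176  0.02853962] 0.04327485498110741
```

View pics/w12h.png

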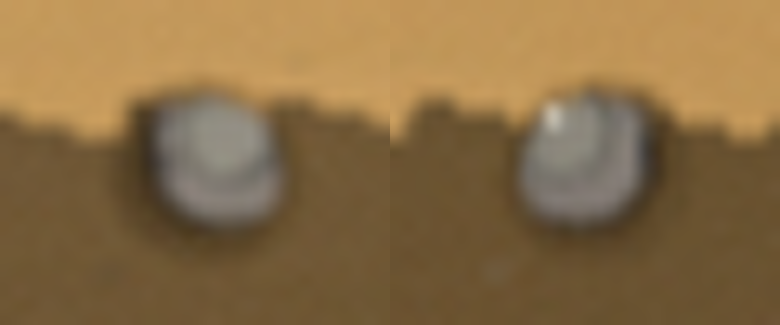

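Request:
carry_out --dp '[[0.01, -0.02, 0.05], [0.01, -0.02, 0.12], [0.01, -0.02, 0.2], [0.01, -0.02, 0.3], [0.01, -0.02, 0.3]]' --delta_rot '[[0, 0, 0], [0, 0, 0], [0, 0, 0], [0, 0, 0], [0, 0, 0]]' --hand '[0.4, 0.4, 0.4, 0.4, 0.4]'

```text
clock: 14.75
tool_pos: [0.6232, 0.0068, 0.0576]
tcp_rot: [-0.0, -0.131, 0.991, -0.0]
contact_force: [-0.5, 1.1, -3.3]
gripper_width: 0.0437
```

```bash
python3 - <<'E'
from h import *
s=get_state();print(s['tool_pos'],s['contact_force'],s['wrist_torque'],s['gripper_width'])
holes('w13')
E
```

```text
[0.62322215 0.00680874 0.0575678 ] [-0.47578149  1.14486883 -3.27125755] [ 0.12052281 -0.13982004 -0.08261095] 0.04374702020011412
```

View pics/w13h.png

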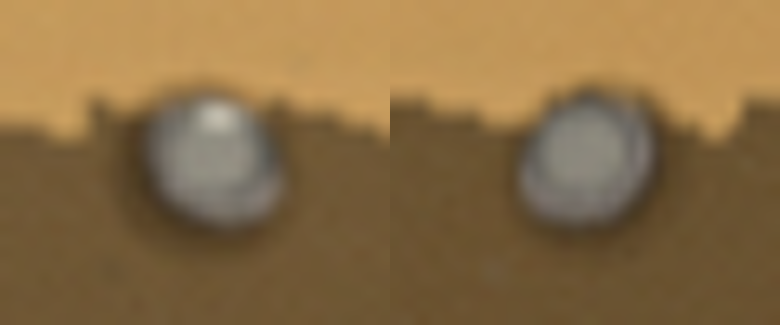

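Request:
carry_out --dp '[[0.01, -0.01, 0.1], [0.01, -0.01, 0.2], [0.01, -0.01, 0.3], [0.01, -0.01, 0.4], [0.01, -0.01, 0.4]]' --delta_rot '[[0, 0, 0], [0, 0, 0], [0, 0, 0], [0, 0, 0], [0, 0, 0]]' --hand '[0.4, 0.4, 0.4, 0.4, 0.4]'

```text
clock: 15.22
tool_pos: [0.6231, 0.0067, 0.0536]
tcp_rot: [-0.0, -0.131, 0.991, -0.0]
contact_force: [-0.2, 1.2, -3.2]
gripper_width: 0.0433
```

```bash
python3 - <<'E'
from h import *
s=get_state();print(s['tool_pos'],s['contact_force'],s['wrist_torque'],s['gripper_width'])
holes('w14')
E
```

```text
[0.62313931 0.00669273 0.05355033] [-0.17948898  1.15504329 -3.20488896] [ 0.08366331 -0.10559123  0.01879121] 0.0433371491790338
```

View pics/w14h.png

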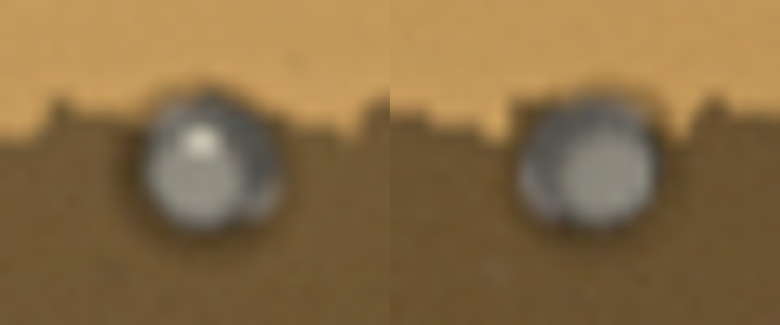

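Request:
carry_out --dp '[[0, 0, 0.2], [0, 0, 0.4], [0, 0, 0.6], [0, 0, 0.8], [0, 0, 1.0]]' --delta_rot '[[0, 0, 0], [0, 0, 0], [0, 0, 0], [0, 0, 0], [0, 0, 0]]' --hand '[0.4, 0.4, 0.4, 0.4, 0.4]'

```text
clock: 15.68
tool_pos: [0.6233, 0.0067, 0.0436]
tcp_rot: [-0.0, -0.13, 0.991, -0.0]
contact_force: [0.3, 0.7, -3.7]
gripper_width: 0.0436
```

Request:
carry_out --dp '[[0, 0, 0.2], [0, 0, 0.4], [0, 0, 0.6], [0, 0, 0.8], [0, 0, 1.0]]' --delta_rot '[[0, 0, 0], [0, 0, 0], [0, 0, 0], [0, 0, 0], [0, 0, 0]]' --hand '[0.4, 0.4, 0.4, 0.4, 0.4]'

```text
clock: 16.1
tool_pos: [0.6233, 0.0067, 0.0337]
tcp_rot: [-0.0, -0.131, 0.991, -0.0]
contact_force: [0.3, -0.2, -3.1]
gripper_width: 0.0433
```

Smooth so far. I'll do the last 8.5 mm slowly, watching the force.

Request:
carry_out --dp '[[0, 0, 0.15], [0, 0, 0.3], [0, 0, 0.45], [0, 0, 0.6], [0, 0, 0.7]]' --delta_rot '[[0, 0, 0], [0, 0, 0], [0, 0, 0], [0, 0, 0], [0, 0, 0]]' --hand '[0.4, 0.4, 0.4, 0.4, 0.4]'

```text
clock: 16.52
tool_pos: [0.6233, 0.0067, 0.0267]
tcp_rot: [-0.0, -0.131, 0.991, -0.0]
contact_force: [-0.0, -0.7, -3.3]
gripper_width: 0.0432
```

Request:
carry_out --dp '[[0, 0, 0.03], [0, 0, 0.06], [0, 0, 0.09], [0, 0, 0.12], [0, 0, 0.12]]' --delta_rot '[[0, 0, 0], [0, 0, 0], [0, 0, 0], [0, 0, 0], [0, 0, 0]]' --hand '[0.4, 0.4, 0.4, 0.4, 0.4]'

```text
clock: 16.93
tool_pos: [0.6233, 0.0067, 0.0257]
tcp_rot: [0.0, -0.131, 0.991, -0.0]
contact_force: [-0.1, -0.5, -3.5]
gripper_width: 0.0436
```

Request:
carry_out --dp '[[0, 0, 0.03], [0, 0, 0.06], [0, 0, 0.08], [0, 0, 0.1], [0, 0, 0.1]]' --delta_rot '[[0, 0, 0], [0, 0, 0], [0, 0, 0], [0, 0, 0], [0, 0, 0]]' --hand '[0.4, 0.4, 0.4, 0.4, 0.4]'

```text
clock: 17.35
tool_pos: [0.6233, 0.0068, 0.0249]
tcp_rot: [0.0, -0.131, 0.991, -0.0]
contact_force: [-0.8, -0.1, -1.3]
gripper_width: 0.0434
```

Request:
carry_out --dp '[[0, 0, 0.01], [0, 0, 0.02], [0, 0, 0.03], [0, 0, 0.03], [0, 0, 0.03]]' --delta_rot '[[0, 0, 0], [0, 0, 0], [0, 0, 0], [0, 0, 0], [0, 0, 0]]' --hand '[0.4, 0.4, 0.4, 0.4, 0.4]'

```text
clock: 17.77
tool_pos: [0.6234, 0.0067, 0.0248]
tcp_rot: [0.0, -0.131, 0.991, -0.0]
contact_force: [-3.3, 0.5, 4.5]
gripper_width: 0.0438
```

```bash
python3 - <<'E'
from h import *
s=get_state();print(s['tool_pos'],s['contact_force'],s['wrist_torque'],s['gripper_width'])
w=shot('wrist','w15'); cv2.imwrite('pics/w15z.png',cv2.resize(w[0][120:270,230:430],(800,600),interpolation=cv2.INTER_CUBIC)[:,:,::-1])
shot('scene','s15')
cv2.imwrite('pics/s15z.png',cv2.resize(load('s15')[0][120:260,220:360],(600,600),interpolation=cv2.INTER_CUBIC)[:,:,::-1])
E
```

```text
[0.62338026 0.00673726 0.02484657] [-3.33873712  0.54920184  4.54032888] [0.29508626 0.97737235 0.0245229 ] 0.04377278452893797
```

View pics/w15z.png

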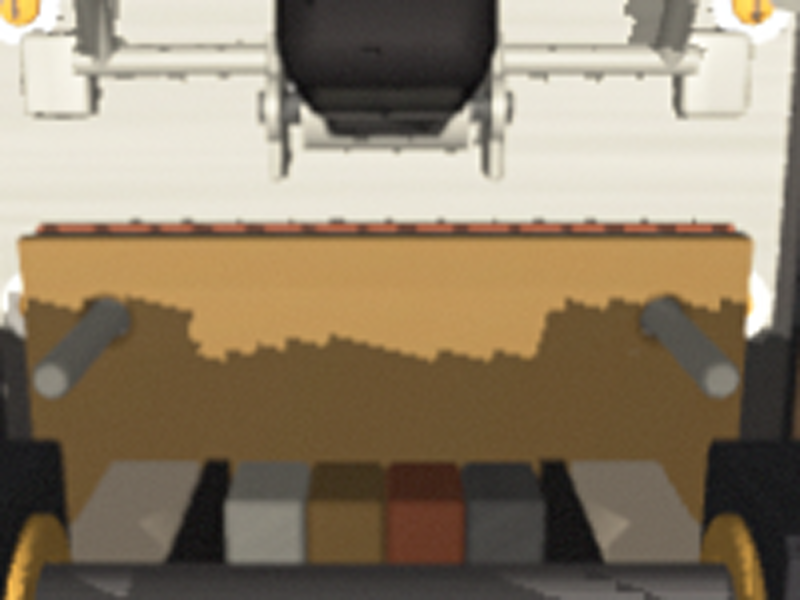

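View pics/s15z.png

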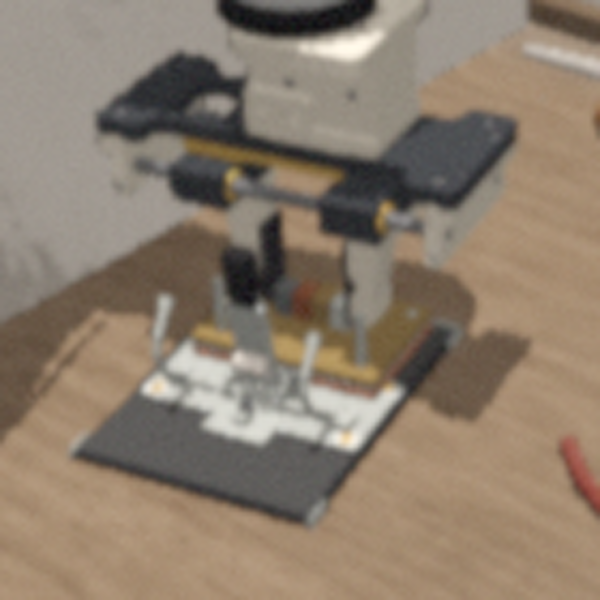

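Request:
carry_out --dp '[[0, 0, -0.02], [0, 0, -0.02], [0, 0, -0.02], [0, 0, -0.02], [0, 0, -0.02]]' --delta_rot '[[0, 0, 0], [0, 0, 0], [0, 0, 0], [0, 0, 0], [0, 0, 0]]' --hand '[0.55, 0.6, 0.65, 0.65, 0.65]'

```text
clock: 18.28
tool_pos: [0.6234, 0.0067, 0.0244]
tcp_rot: [0.0, -0.13, 0.991, -0.0]
contact_force: [-1.3, 0.4, 0.5]
gripper_width: 0.0568
```

Request:
carry_out --dp '[[0, 0, -0.5], [0, 0, -2], [0, 0, -5], [0, 0, -8.5], [0, 0, -12]]' --delta_rot '[[0, 0, 0], [0, 0, 0], [0, 0, 0], [0, 0, 0], [0, 0, 0]]' --hand '[0.65, 0.65, 0.65, 0.65, 0.65]'

```text
clock: 18.7
tool_pos: [0.6228, 0.0065, 0.1458]
tcp_rot: [-0.001, -0.131, 0.991, -0.0]
contact_force: [0.8, -0.6, 0.4]
gripper_width: 0.0571
```

```bash
python3 - <<'E'
from h import *
s=get_state();print(s['tool_pos'],s['contact_force'],s['gripper_width'])
w=shot('wrist','w16'); cv2.imwrite('pics/w16z.png',cv2.resize(w[0][20:220,220:430],(630,600),interpolation=cv2.INTER_CUBIC)[:,:,::-1])
E
```

```text
[0.62281751 0.00652884 0.14579806] [ 0.77674385 -0.5519851   0.38252024] 0.05712623821843904
```

View pics/w16z.png

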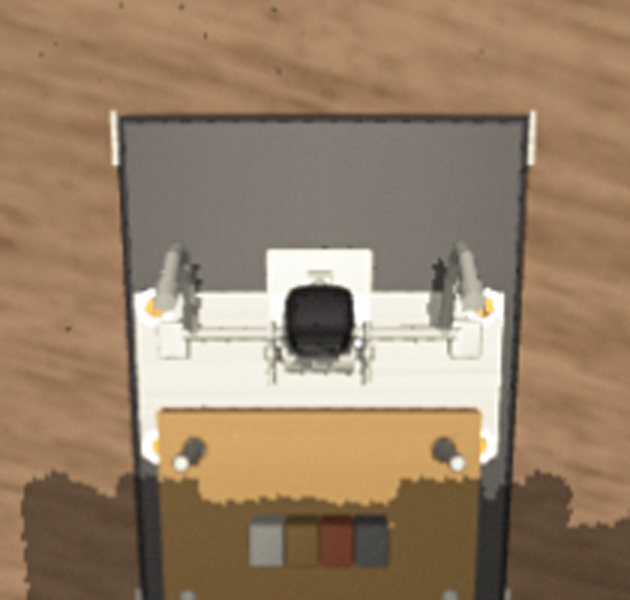

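```bash
python3 - <<'E'
from plan import *
plan([(pose([.558,-.0102,.15],194.9),36),(pose([.558,-.0102,.09],194.9),20)])
E
```

```text
dp [[3.55, 0.08, 0.18], [7.11, 0.15, 0.36], [7.13, 0.16, 2.36], [7.15, 0.16, 4.36], [7.17, 0.16, 6.36]] 
rot [[-0.001, 0.005, 0.002], [-0.002, 0.01, 0.003], [-0.002, 0.01, 0.003], [-0.002, 0.01, 0.003], [-0.002, 0.01, 0.003]]
```

Request:
carry_out --dp '[[2.3, 0.1, -0.4], [4.6, 0.1, -0.4], [6.7, 0.1, -0.4], [6.7, 0.1, -0.4], [6.7, 0.1, -0.4]]' --delta_rot '[[0, 0, 0], [0, 0, 0], [0, 0, 0], [0, 0, 0], [0, 0, 0]]' --hand '[0.4, 0.4, 0.4, 0.4, 0.4]'

```text
clock: 19.17
tool_pos: [0.558, -0.0098, 0.1494]
tcp_rot: [0.001, -0.131, 0.991, 0.0]
contact_force: [0.8, 0.5, 0.5]
gripper_width: 0.0358
```

```bash
python3 - <<'E'
from plan import *
s=get_state();print(s['tool_pos'],s['gripper_width'])
w=shot('wrist','w17'); cv2.imwrite('pics/w17z.png',cv2.resize(w[0][120:320,200:450],(750,600),interpolation=cv2.INTER_CUBIC)[:,:,::-1])
plan([(pose([.558,-.0102,.08],194.9),20)])
E
```

```text
[ 0.55798846 -0.00984835  0.14942012] 0.03577535046738809
dp [[0.03, -0.01, 1.73], [0.05, -0.02, 3.46], [0.08, -0.03, 5.2], [0.1, -0.04, 6.93], [0.1, -0.04, 6.93]] 
rot [[-0.0, 0.0, 0.0], [-0.0, 0.001, 0.001], [-0.0, 0.001, 0.001], [-0.0, 0.002, 0.002], [-0.0, 0.002, 0.002]]
```

View pics/w17z.png

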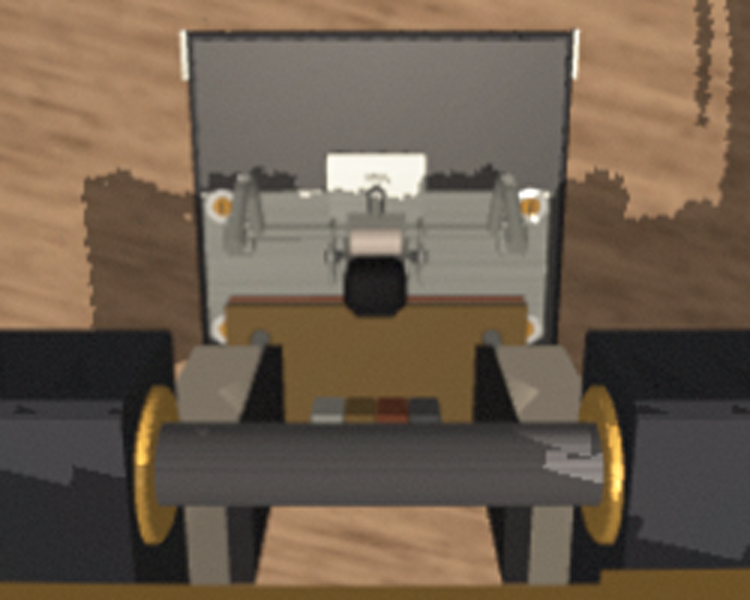

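Request:
carry_out --dp '[[0, 0, 1.8], [0, 0, 3.6], [0, 0, 5.4], [0, 0, 6.9], [0, 0, 6.9]]' --delta_rot '[[0, 0, 0], [0, 0, 0], [0, 0, 0], [0, 0, 0], [0, 0, 0]]' --hand '[0.4, 0.4, 0.4, 0.4, 0.4]'

```text
clock: 19.63
tool_pos: [0.5572, -0.0098, 0.0764]
tcp_rot: [-0.002, -0.13, 0.991, -0.0]
contact_force: [-1.1, 0.3, 0.2]
gripper_width: 0.0347
```

Request:
carry_out --dp '[[0, 0, 0], [0, 0, 0], [0, 0, 0], [0, 0, 0], [0, 0, 0]]' --delta_rot '[[0, 0, 0], [0, 0, 0], [0, 0, 0], [0, 0, 0], [0, 0, 0]]' --hand '[0.1, 0.1, 0.1, 0.1, 0.1]' --grip_force 25

```text
clock: 20.05
tool_pos: [0.5594, -0.0101, 0.0807]
tcp_rot: [0.001, -0.131, 0.991, -0.0]
contact_force: [1.8, -5.0, -0.9]
gripper_width: 0.0156
```

```bash
python3 - <<'E'
from plan import *
s=get_state();print(s['tool_pos'],s['gripper_width'],s['contact_force'],s['wrist_torque'])
E
```

```text
[ 0.55944901 -0.01012344  0.08065923] 0.015625948558593138 [ 1.7609497  -5.00250142 -0.88141698] [-1.52253237 -1.13163822  0.03550632]
```

Request:
carry_out --dp '[[0.75, 0, 0.15], [1.48, 0, 0.39], [2.17, 0, 0.73], [2.81, 0, 1.16], [3.39, 0, 1.66]]' --delta_rot '[[0, 0, 0], [0, 0, 0], [0, 0, 0], [0, 0, 0], [0, 0, 0]]' --hand '[0.1, 0.1, 0.1, 0.1, 0.1]'

```text
clock: 20.47
tool_pos: [0.5322, -0.0176, 0.0684]
tcp_rot: [0.007, -0.132, 0.991, -0.0]
contact_force: [1.1, -1.8, 26.2]
gripper_width: 0.016
```

```bash
python3 - <<'E'
from plan import *
s=get_state();print(s['tool_pos'],s['gripper_width'],s['contact_force'],s['wrist_torque'])
shot('scene','s18')
cv2.imwrite('pics/s18z.png',cv2.resize(load('s18')[0][120:260,220:360],(600,600),interpolation=cv2.INTER_CUBIC)[:,:,::-1])
E
```

```text
[ 0.5321788  -0.01757555  0.06836959] 0.016008518957138278 [ 1.06526741 -1.75174291 26.21923343] [-0.66580079 -0.92221399 -0.04026609]
```

View pics/s18z.png

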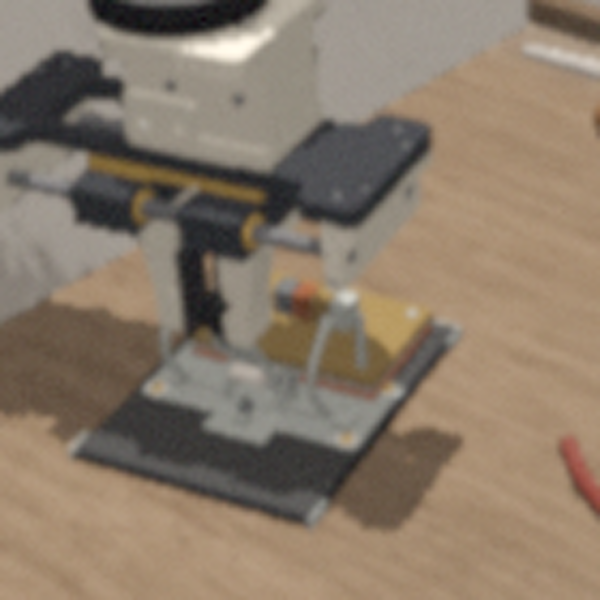

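Request:
carry_out --dp '[[0, 0, 0], [0, 0, 0], [0, 0, 0], [0, 0, 0], [0, 0, 0]]' --delta_rot '[[0, 0, 0], [0, 0, 0], [0, 0, 0], [0, 0, 0], [0, 0, 0]]' --hand '[0.1, 0.1, 0.1, 0.1, 0.1]'

```text
clock: 20.93
tool_pos: [0.5306, -0.018, 0.0673]
tcp_rot: [0.005, -0.132, 0.991, -0.0]
contact_force: [2.4, -3.0, 16.7]
gripper_width: 0.0158
```

Request:
carry_out --dp '[[0.27, 0, 0.29], [0.51, 0, 0.58], [0.73, 0, 0.9], [0.94, 0, 1.21], [1.12, 0, 1.55]]' --delta_rot '[[0, 0, 0], [0, 0, 0], [0, 0, 0], [0, 0, 0], [0, 0, 0]]' --hand '[0.1, 0.1, 0.1, 0.1, 0.1]'

```text
clock: 21.35
tool_pos: [0.5175, -0.0215, 0.0512]
tcp_rot: [0.003, -0.131, 0.991, -0.0]
contact_force: [-5.5, -5.0, 21.8]
gripper_width: 0.0157
```

Request:
carry_out --dp '[[0.17, 0, 0.35], [0.3, 0, 0.72], [0.42, 0, 1.08], [0.5, 0, 1.45], [0.57, 0, 1.8]]' --delta_rot '[[0, 0, 0], [0, 0, 0], [0, 0, 0], [0, 0, 0], [0, 0, 0]]' --hand '[0.1, 0.1, 0.1, 0.1, 0.1]'

```text
clock: 21.77
tool_pos: [0.5083, -0.0239, 0.0311]
tcp_rot: [-0.0, -0.131, 0.991, -0.001]
contact_force: [-8.5, -4.9, 13.2]
gripper_width: 0.0158
```

```bash
python3 - <<'E'
from plan import *
s=get_state();print(s['tool_pos'],s['gripper_width'],s['contact_force'],s['wrist_torque'])
shot('scene','s19')
cv2.imwrite('pics/s19z.png',cv2.resize(load('s19')[0][120:260,220:360],(600,600),interpolation=cv2.INTER_CUBIC)[:,:,::-1])
E
```

```text
[ 0.50827105 -0.023942    0.03108178] 0.015848115511698527 [-8.46042202 -4.87162579 13.17310742] [-2.01555147  2.5255545  -0.02170676]
```

View pics/s19z.png

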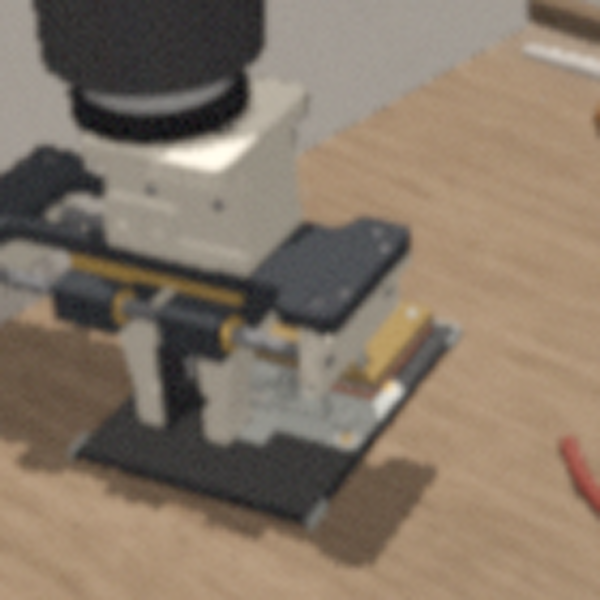

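```bash
python3 - <<'E'
from plan import *
w=shot('wrist','w19'); cv2.imwrite('pics/w19z.png',cv2.resize(w[0][120:320,200:450],(750,600),interpolation=cv2.INTER_CUBIC)[:,:,::-1])
cv2.imwrite('pics/s19y.png',cv2.resize(load('s19')[0][180:240,235:300],(650,600),interpolation=cv2.INTER_CUBIC)[:,:,::-1])
E
```

```text
(no output)
```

View pics/w19z.png

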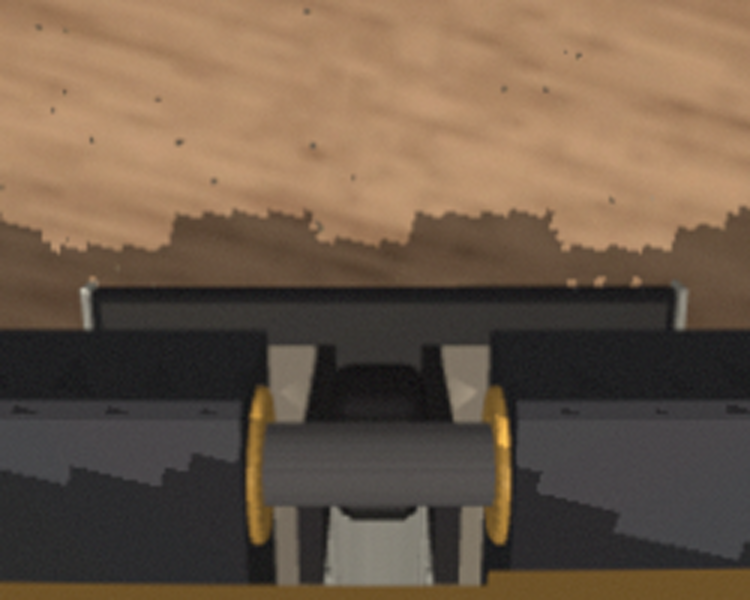

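View pics/s19y.png

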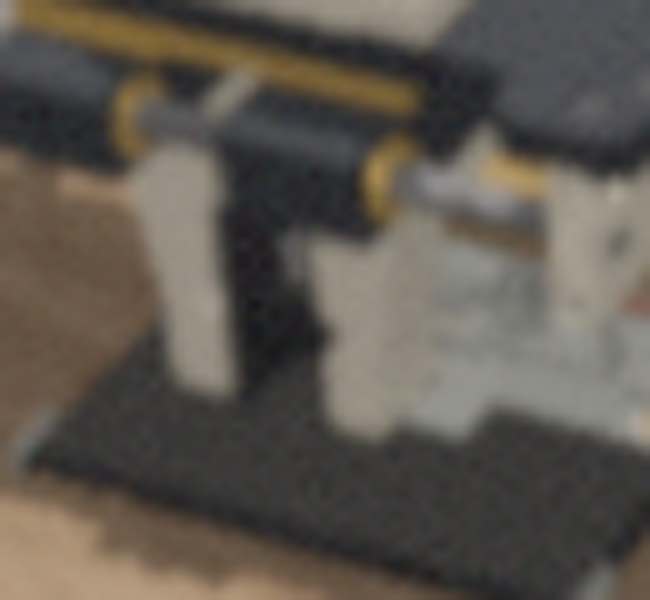

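Request:
carry_out --dp '[[0.05, 0, 0.25], [0.1, 0, 0.5], [0.1, 0, 0.75], [0.1, 0, 1.0], [0.1, 0, 1.0]]' --delta_rot '[[0, 0, 0], [0, 0, 0], [0, 0, 0], [0, 0, 0], [0, 0, 0]]' --hand '[0.1, 0.1, 0.1, 0.1, 0.1]'

```text
clock: 22.28
tool_pos: [0.5055, -0.0247, 0.0196]
tcp_rot: [-0.002, -0.13, 0.991, -0.001]
contact_force: [-7.6, -5.8, 5.4]
gripper_width: 0.0157
```

```bash
python3 - <<'E'
from plan import *
s=get_state();print(s['tool_pos'],s['gripper_width'],s['contact_force'],s['wrist_torque'])
w=shot('wrist','w20'); cv2.imwrite('pics/w20z.png',cv2.resize(w[0][120:320,200:450],(750,600),interpolation=cv2.INTER_CUBIC)[:,:,::-1])
E
```

```text
[ 0.50545289 -0.02469111  0.01955767] 0.015675560882852428 [-7.64939716 -5.80935077  5.41137136] [-2.1499348   2.22231651  0.02191433]
```

View pics/w20z.png

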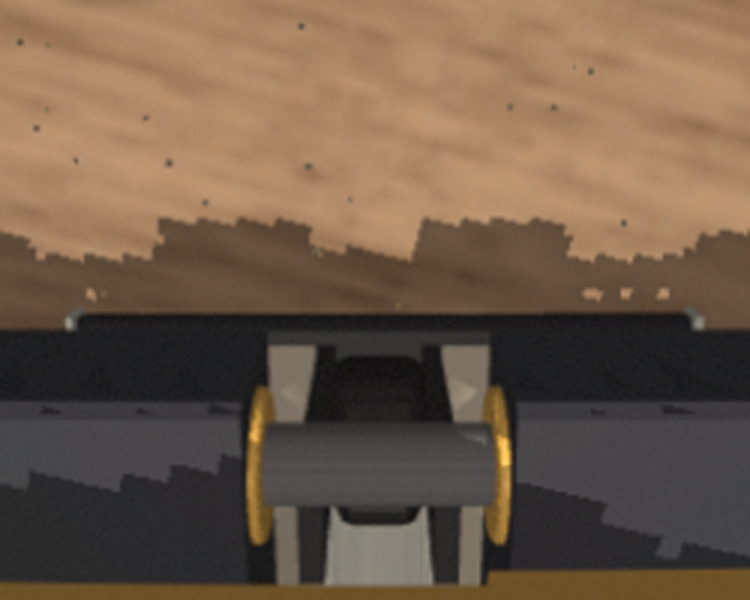

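Request:
carry_out --dp '[[0, 0, 0.2], [0, 0, 0.4], [0, 0, 0.6], [0, 0, 0.7], [0, 0, 0.7]]' --delta_rot '[[0, 0, 0], [0, 0, 0], [0, 0, 0], [0, 0, 0], [0, 0, 0]]' --hand '[0.1, 0.1, 0.1, 0.1, 0.1]'

```text
clock: 22.75
tool_pos: [0.5047, -0.0249, 0.0121]
tcp_rot: [-0.003, -0.13, 0.992, -0.001]
contact_force: [-7.7, -7.0, 3.6]
gripper_width: 0.0154
```

Request:
carry_out --dp '[[0, 0, 0], [0, 0, 0], [0, 0, 0], [0, 0, 0], [0, 0, 0]]' --delta_rot '[[0, 0, 0], [0, 0, 0], [0, 0, 0], [0, 0, 0], [0, 0, 0]]' --hand '[0.5, 0.5, 0.5, 0.5, 0.5]'

```text
clock: 23.17
tool_pos: [0.5089, -0.0228, 0.0128]
tcp_rot: [0.001, -0.131, 0.991, 0.0]
contact_force: [-0.2, 0.3, -0.9]
gripper_width: 0.0418
```

Request:
carry_out --dp '[[0, 0, -1], [0, 0, -4], [0, 0, -7], [0, 0, -10], [0, 0, -13]]' --delta_rot '[[0, 0, 0], [0, 0, 0], [0, 0, 0], [0, 0, 0], [0, 0, 0]]' --hand '[0.5, 0.5, 0.5, 0.5, 0.5]'

```text
clock: 23.58
tool_pos: [0.5081, -0.0231, 0.1448]
tcp_rot: [0.0, -0.131, 0.991, 0.0]
contact_force: [1.2, -0.1, 0.3]
gripper_width: 0.0441
```

Request:
carry_out --dp '[[-3, 0, -1], [-6, 0, -2], [-9, 0, -3], [-12, 0, -4], [-13, 0, -4.5]]' --delta_rot '[[0, 0, 0], [0, 0, 0], [0, 0, 0], [0, 0, 0], [0, 0, 0]]' --hand '[0.5, 0.5, 0.5, 0.5, 0.5]'

```text
clock: 24.0
tool_pos: [0.6376, 0.0115, 0.1895]
tcp_rot: [0.001, -0.131, 0.991, -0.0]
contact_force: [-0.2, 0.0, 0.5]
gripper_width: 0.0436
```

```bash
python3 - <<'E'
from plan import *
s=get_state();print(s['tool_pos'],s['gripper_width'],s['contact_force'])
w=shot('wrist','w21'); cv2.imwrite('pics/w21z.png',cv2.resize(w[0][20:220,220:430],(630,600),interpolation=cv2.INTER_CUBIC)[:,:,::-1])
shot('scene','s21')
cv2.imwrite('pics/s21z.png',cv2.resize(load('s21')[0][170:260,220:330],(733,600),interpolation=cv2.INTER_CUBIC)[:,:,::-1])
E
```

```text
[0.63758572 0.01151683 0.18946534] 0.04362693302185116 [-0.20261247  0.03783719  0.52723011]
```

View pics/w21z.png

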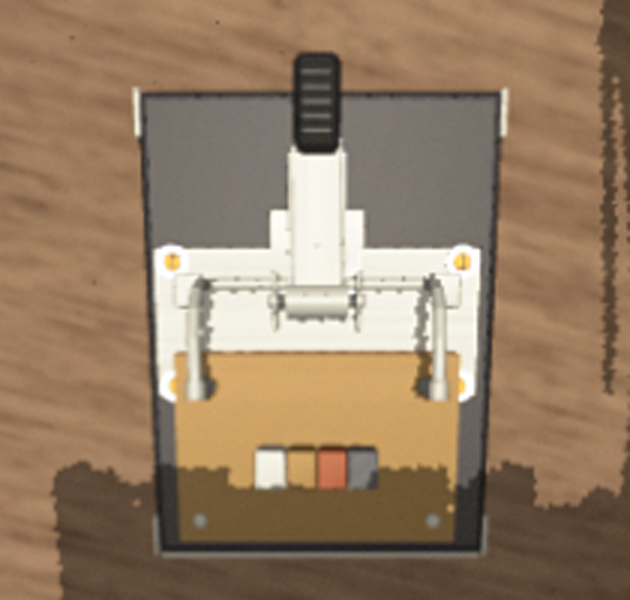

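View pics/s21z.png

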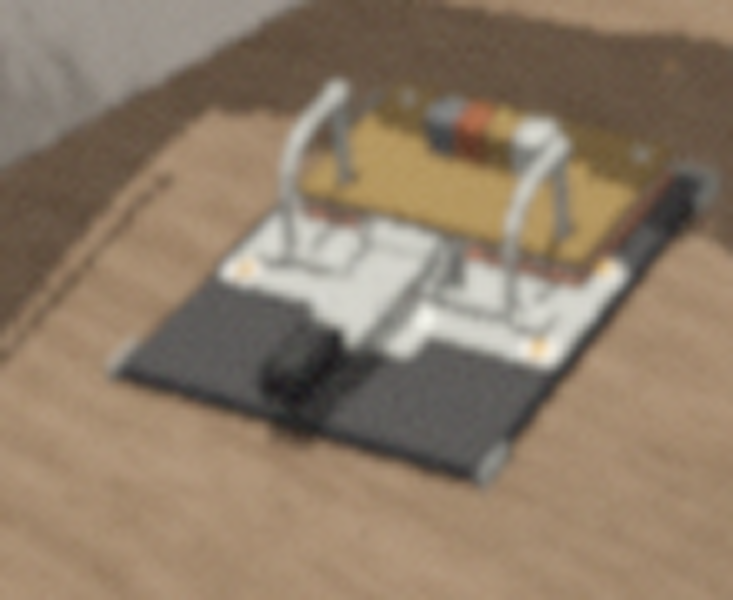

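```bash
python3 - <<'E'
from h import *
a=load('scene0')[0][205:245,245:290].astype(int);b=load('s21')[0][205:245,245:290].astype(int)
m=lambda x:[np.round(np.mean(v),1) for v in np.where(x.sum(2)<90)]
print(m(a),m(b),get_state()['contact_force'])
print(job_done())
E
```

```text
[np.float64(22.8), np.float64(20.2)] [np.float64(21.3), np.float64(21.7)] [-0.50241797 -0.67951282 -1.21487834]
the job is handed in; nothing more can be done
None
```

The new sample plate is filed: it lies flat on the filed plates with both posts through its holes, and the arches are closed over the posts. I handed the job in at about 24 s; `job_done()` reports no verdict.

- **Lever up:** I gripped the lever and swung it up until the arches stood wide open.
- **Plate on the posts:** I picked the plate up by its finish bar. From the wrist camera's view of the post tips through the holes, I shifted it about 2.4 mm in x and 0.7 mm in y. It then went down over both posts with no noticeable resistance. I felt it touch down at roughly 7–8 N, well under the 30 N limit, and let go.
- **Lever down:** I brought the lever down by gripping the sides of its grip, not the thumb pad. The gripper read up to 26 N while the lever was about halfway down, fading to under 4 N before I let go.

**Last checks:** the wrist and scene pictures show the lever down, the arches on the posts and the plate flat. The robot is clear and touches nothing. The loose things were not compared picture to picture at the end, but the arm stayed away from them.

**What disagreed:**
- **Fingertips:** they end about at the TCP, not 22 mm ahead of it as stated. My first try at gripping the lever therefore closed on air above the grip.
- **Wrist camera:** it placed the holes about 2.5 mm further along x than my pickup measurement did. Looking through the holes showed the pickup figure was right.
- **Final lever check:** comparing dark pixels at the grip before and after gave a 1.5-pixel difference, which I put down to shadow. By eye the grip sits in the same place, within about a pixel.

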